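# Sort boats, vials and crucible into their holders

## Task

Clear the bench after the carbon run: lay the two loose combustion boats in the free pockets of the boat tray, stand the two loose capped vials upright in the free holes of the vial block, and set the crucible upright in either hole of the crucible stand, each fully down in its own place. Leave the boat already in the tray and the vial already in the block where they are.

Things in the scene. Friction and masses are not known exactly. Their poses are not given: they have to be found in the camera images.
- boat_tray: Aluminium plate 120 (x) x 168 (y) x 14 mm, fixed. Origin on the bench under its centre, z up. Three pockets for boats, each 95 mm long (along x), 32 wide, 5 deep, with flared edges, centred at x = 0, y = -55, 0, +55 mm; pocket floor 9 mm above the bench. The one at y = +55 is taken by boat_in_tray, the others are free. A boat lies lengthwise, either way round, its rim 7 mm above the plate.
- vial_block: Grey plastic block 52 (x) x 140 (y) x 34 mm high, fixed. Origin on the bench under its centre, z up. Three round blind holes, 29 mm wide, 26 deep, with flared mouths, at x = 0, y = -43, 0, +43 mm; hole floor 8 mm above the bench. The one at y = -43 holds vial_in_block, the others are free. A vial in its hole stands 24 mm above the block.
- crucible_stand: Low bridge of folded steel sheet, 66 (x) x 146 (y) mm, top 30 mm above the bench, fixed. Origin on the bench under its centre, z up. Two round 36 mm holes through the 3 mm top at x = 0, y = -36 and +36 mm, both free. The tapered crucible hangs in a hole by its wall: foot then about 15 mm above the bench, rim about 17 mm above the stand.
- boat_a: Loose combustion boat: shallow pale ceramic trough with a dark filling, 82 mm long (x), 21 mm wide (y), 12 mm high, 30 g, lying open side up on a 4 mm thick glass plate. Origin at the centre of its underside, z up. Grip it across its width.
- boat_b: Second loose combustion boat, like boat_a (83 mm long); the two are interchangeable.
- vial_a: Loose round capped sample vial standing on the glass plate, 21 mm in diameter (cap 19 mm, topmost 11 mm), 50 mm high, 30 g. Origin at the centre of its underside, z up.
- vial_b: Second loose vial, the same size as vial_a; the two are interchangeable.
- crucible: White porcelain crucible, an open round tapered cup standing on the glass plate: 43 mm across at the rim, 38 mm at half height, 22 mm at the foot, 32 mm high, 40 g. Origin at the centre of its underside, z up. Grip it from outside near the rim, where the wall is almost upright.
- boat_in_tray: A boat of the same kind, 83 x 21 x 12 mm, already lying in the tray's pocket at y = +55 mm; leave it there. Origin at the centre of its underside.
- vial_in_block: A vial of the same size, 21 mm by 50 mm high, already standing in the block's hole at y = -43 mm; leave it there. Origin at the centre of its underside.

How it is judged:
At the end, for the whole second after the job is handed in: Boats flat on pocket floors (within 3.5 mm; 12 mm lengthwise; 0.2 rad); vials upright on hole floors (within 5 mm, tilt under 0.15 rad); crucible in a stand hole (within 8 mm, tilt under 0.15 rad, foot 6 to 21 mm up); the stowed boat and vial still in place; all at rest (x of boat_a in the frame of boat_tray between -0.012 and 0.012 m and y of boat_a in the frame of boat_tray between -0.07 and 0.07 m and z of boat_a in the frame of boat_tray between 0.004 and 0.0125 m and angle between the x axis of each of boat_a, boat_b, boat_in_tray and the x axis of boat_tray, either way round below 0.2 rad and angle between each of boat_a, boat_b, boat_in_tray's own z axis and vertical below 0.1 rad and x of boat_b in the frame of boat_tray between -0.012 and 0.012 m and y of boat_b in the frame of boat_tray between -0.07 and 0.07 m and z of boat_b in the frame of boat_tray between 0.004 and 0.0125 m and x of boat_in_tray in the frame of boat_tray between -0.012 and 0.012 m and y of boat_in_tray in the frame of boat_tray between -0.07 and 0.07 m and z of boat_in_tray in the frame of boat_tray between 0.004 and 0.0125 m and x of vial_a in the frame of vial_block between -0.01 and 0.01 m and y of vial_a in the frame of vial_block between -0.058 and 0.058 m and z of vial_a in the frame of vial_block between 0.003 and 0.013 m and angle between each of vial_a, vial_b, vial_in_block, crucible's own z axis and vertical below 0.15 rad and x of vial_b in the frame of vial_block between -0.01 and 0.01 m and y of vial_b in the frame of vial_block between -0.058 and 0.058 m and z of vial_b in the frame of vial_block between 0.003 and 0.013 m and x of vial_in_block in the frame of vial_block between -0.01 and 0.01 m and y of vial_in_block in the frame of vial_block between -0.058 and 0.058 m and z of vial_in_block in the frame of vial_block between 0.003 and 0.013 m and x of crucible in the frame of crucible_stand between -0.008 and 0.008 m and (y of crucible in the frame of crucible_stand between -0.044 and -0.028 m or y of crucible in the frame of crucible_stand between 0.028 and 0.044 m) and z of crucible in the frame of crucible_stand between 0.006 and 0.021 m and linear speed of each of boat_a, boat_b, vial_a, vial_b, crucible, boat_in_tray, vial_in_block below 0.02 m/s and angular speed of each of boat_a, boat_b, vial_a, vial_b, crucible, boat_in_tray, vial_in_block below 0.3 rad/s); the robot touches nothing.
It fails at once if the boat already in the tray was shifted or lifted by more than 20 mm (distance of boat_in_tray from where it was at the start of the episode above 0.02 m).
It fails at once if the vial already in the block was shifted or lifted by more than 20 mm (distance of vial_in_block from where it was at the start of the episode above 0.02 m).
It also fails if it takes over 144 s, if anything falls off the work surface, if the arm or the gripper's body presses on something with over 40 N, if the wrist force passes 120 N, or if a joint passes its speed limit or range.

## Robot

A 7-joint arm with a two-finger parallel gripper is mounted at the origin on a cart in front of the work surface, level with it; the furniture and walls round the work are solid. World frame = base frame: x ahead of the robot, y to its left, z up, the work surface at z = 0. Lengths are in m, angles in rad, forces in N, time in s.
With the tool pointing down it reaches from about 0.4 to 0.85 m from the base axis. Payload 10.4 kg.
Tool frame: the origin (TCP) lies at the very end of the fingers, on their centre line; the grasp point (between the pads) lies 19 mm behind it; z points along the fingers, y is the line along which they close (so a half turn about z gives the same grasp; the last joint's range is limited). The gripper opens to 85 mm and grips with 20 to 120 N. Pads are 22 mm wide; open, the fingers measure 114 mm over their backs; the gripper's body (76 mm by 85 mm) begins 54 mm behind the grasp point. The pads swing forward as they close: fully open they stand 13 mm farther back than shut.
Start: joints at [1.317, 0.332, -0.065, 1.46, 0.022, 1.35, -0.088], TCP at [0.143, -0.608, 0.231] pointing down, gripper open.
Joint ranges: [-2.6, 2.6], [-0.5, 2.12], [-1.47, 1.34], [0.16, 2.42], [-1.27, 4.41], [0.06, 2.06], [-2.6, 2.6]. Speed limits (rad/s): [2.22, 2.22, 2.79, 2.79, 3.14, 3.14, 3.14].

## Interface

Orientations are given as a unit quaternion [x, y, z, w].
In Python, from workcell import manip, vision, order gives the robot as it stands. The module is installed in compiled form; this text tells all that it offers.
- The arm moves only by the tool move_arm, never from a script. Its argument "motion" is a list of rows, each a list of 3 entries, a list of its own where there are three numbers: the shift along the tool's x, y, z scaled (see below), then the turn, a rotation vector about the tool's x, y, z scaled (see below), then the opening, from -1 (shut) to 1 (fully open). In form: [[[dx, dy, dz], [wx, wy, wz], hand], ...]. A call has 1 to 12 rows; each row shifts and turns the commanded pose from where the row before left it, along the tool's axes as they then stand; what a row does not reach is not made up. The controller multiplies each number of a shift by 0.75 m and each number of a turn by pi/4 rad. A row lasts 1/10 s, in which the tool goes at most 50 mm and 8.59 degrees, less where a joint would pass 70% of its speed; a pose out of reach is approached as far as the arm can. A call with a number of a shift or a turn outside -1 to 1 is refused whole. A call with a gripper value outside its range is refused whole. The fingers move at their own pace and stop on an object; "newtons" is the grip in N (left out, the last holds). Time passes only in rows, so rows that do not move let the fingers close. It gives the time, the measured TCP pose, the force, the opening and the grip force at its end, in the units of the state.
- manip.get_obs(): the state, without advancing time (a new reading comes with each control period).
- vision.camera(name): name is "side" or "top" or "wrist"; returns a dict with "pixels" (384x512x3 uint8, red, green, blue), "fx", "fy", "cx", "cy" (pixels), "R" (3x3) and "t" (3): a world point X has camera coordinates R X + t. Camera axes: x right, y down, z forward; pixel columns grow to the right and rows downward; lengths in m; the calibration is good to about 2 mm. A picture is of the moment at which its call begins. There is no depth.
- order.hand_in(): hands the job in; it is judged then, once.
The state is a dict: "clock": time; "joint_pos": joint angles; "joint_velocities": joint speeds; "tau": joint torques, N m; "position": TCP position; "ee_rot": TCP orientation; "ft_force": force on the tool from outside, world axes, zero at the start; "torque": the same for the moment, N m; "grip_width": opening from 0.0 (shut) to 1.0 (fully open); "grasp_force": force on a finger pad.
Only numpy, scipy, OpenCV 4.12 (cv2) and the standard library are available. Lean on these libraries where they do the work, as an engineer would, in place of code of your own. Each camera call takes 0.05 s, during which the arm holds its last target. There are 200 camera calls.

## Working session

There is one attempt and no reset: what is moved stays moved. The work goes in short steps, Python scripts to look and compute and a tool call to move; the robot and the scene stay as the last step left them, time stands still between calls to the robot, and variables do not carry over. Pictures are saved under pics/ and viewed, at most 14 in all, crops included, and the job is handed in when it is done.

Besides the shell and the picture viewer there is one more tool, called after "Request:" as name(argument=value, ...) on one line, values as JSON. move_arm: Moves the arm, as the interface text tells. Its arguments: {"type":"object","properties":{"motion":{"type":"array"},"newtons":{"type":"number"}},"required":["motion"]}

```bash
mkdir -p pics; python3 - <<'E'
from workcell import manip, vision, order
import cv2,pickle
o=manip.get_obs(); print(o)
d={}
for n in("top","side"):
    c=vision.camera(n); d[n]=c; cv2.imwrite(f"pics/{n}0.png",cv2.resize(c["pixels"][:,:,::-1],(800,600),interpolation=cv2.INTER_CUBIC)); print(n,c["fx"],c["cx"],c["cy"],c["R"],c["t"])
pickle.dump(d,open("v0.pkl","wb"))
E
```

```text
{'clock': 0.0, 'joint_pos': array([ 1.31737865,  0.33289147, -0.06469674,  1.46097281,  0.02163721,
        1.3498995 , -0.08848965]), 'joint_velocities': array([-0.00031218,  0.00025897, -0.00033275, -0.0003087 , -0.00136294,
       -0.00095249,  0.00066171]), 'tau': array([-2.85446913e-04, -6.25446153e+01,  4.87365935e-02, -3.91603124e+01,
        1.61840947e-02,  9.99039214e-03,  1.98789098e-05]), 'position': array([ 0.14287425, -0.60805049,  0.23048867]), 'ee_rot': array([ 9.93345382e-01,  1.15171212e-01, -1.37591974e-04, -7.24332414e-04]), 'ft_force': array([ 0.20835231, -0.97097039,  0.57233561]), 'torque': array([-0.03643677,  0.00204322, -0.02750808]), 'grasp_force': 0.0, 'grip_width': 1.0029403478652894}
top 408.7537597330567 252.0851674402418 196.86199590274035 [[-0.00923234 -0.99993285 -0.00700395]
 [-0.98805889  0.01019956 -0.15373873]
 [ 0.15379984  0.00550095 -0.98808671]] [0.00853408 0.52494752 1.11136351]
side 352.1446786075513 259.9014632607961 187.66601074532562 [[ 0.99971702 -0.00765817 -0.02252163]
 [-0.02364528 -0.42348167 -0.90559603]
 [-0.00260229  0.9058723  -0.42354292]] [-0.52714458  0.04028869  1.12409342]
```

View pics/top0.png

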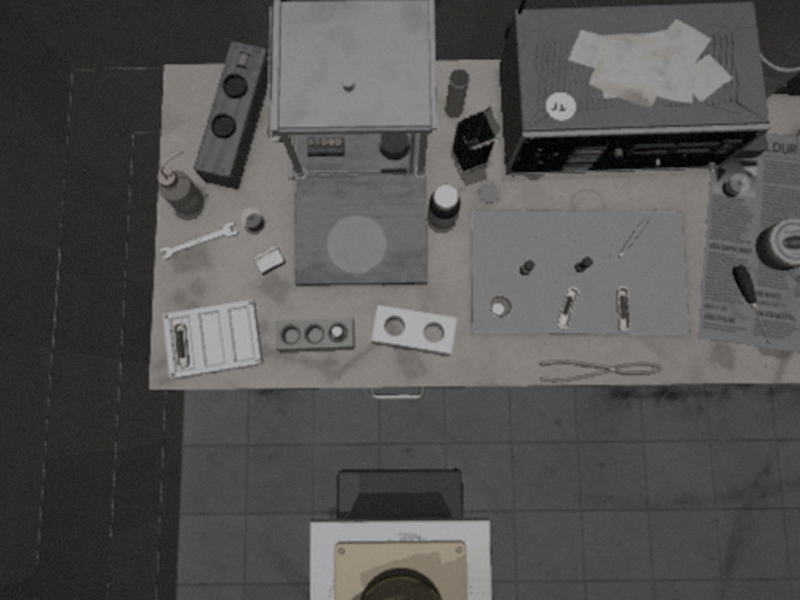

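View pics/side0.png

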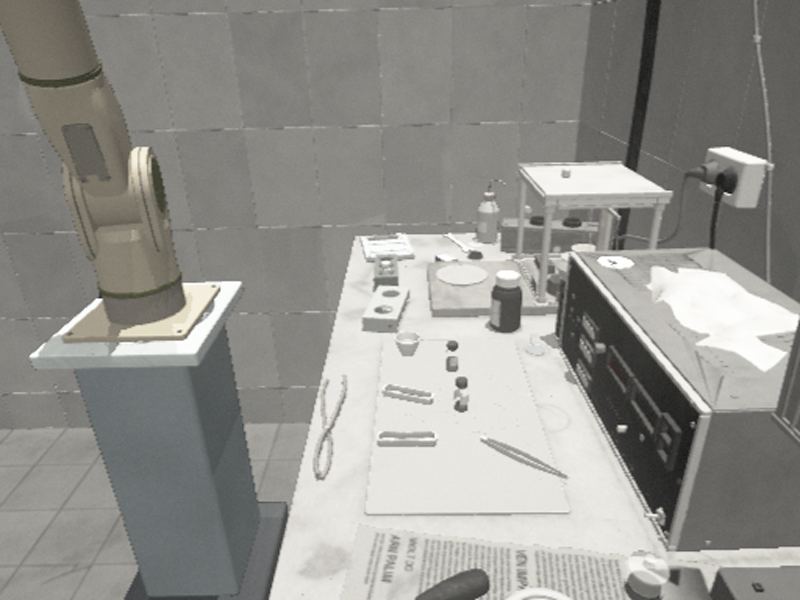

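The top view (800 px scale) shows the tray at (212,339), block at (316,334), stand at (414,330), crucible at (499,307), boats at (568,308) and (624,308), and vials near (527,267) and (584,264). The side view shows both vials standing and the bench otherwise as described.

```bash
cat > h.py <<'E'
import numpy as np,cv2,pickle
from scipy.spatial.transform import Rotation as Rt
def ray(c,u,v,z):
    C=-c["R"].T@c["t"]; d=c["R"].T@np.array([(u-c["cx"])/c["fx"],(v-c["cy"])/c["fy"],1])
    return C+d*(z-C[2])/d[2]
def proj(c,X):
    q=c["R"]@np.array(X)+c["t"]; return np.array([c["fx"]*q[0]/q[2]+c["cx"],c["fy"]*q[1]/q[2]+c["cy"]])
def go(x,y,z,yaw=None):
    """shift in tool axes (units) and turn (units) from the measured pose to tool-down target; yaw=direction of tool x (mod pi nearest)"""
    from workcell import manip
    o=manip.get_obs(); R=Rt.from_quat(o["ee_rot"]); d=R.inv().apply(np.array([x,y,z])-o["position"])/0.75
    m=R.as_matrix(); cy=np.arctan2(m[1,0],m[0,0])
    print("t",round(o["clock"],2),"pos",o["position"].round(4),"yaw",cy.round(3),"tilt",m[:2,2].round(4),"shift units",d.round(4),end=" ")
    if yaw is not None:
        e=(yaw-cy+np.pi/2)%np.pi-np.pi/2
        T=Rt.from_matrix(np.array([[np.cos(cy+e),np.sin(cy+e),0],[np.sin(cy+e),-np.cos(cy+e),0],[0,0,-1]]).T.T)
        print("turn",((R.inv()*T).as_rotvec()/(np.pi/4)).round(3),"j7",o["joint_pos"][6].round(2),end="")
    print()
E
python3 - <<'E'
from h import *
c=pickle.load(open("v0.pkl","rb"))["top"]; im=c["pixels"][:,:,::-1].copy()
for nm,(u0,v0,u1,v1) in dict(fix=(98,185,298,248),plate=(298,130,445,218)).items():
    k=im[v0:v1,u0:u1]; s=800//(u1-u0)
    cv2.imwrite(f"pics/c_{nm}.png",cv2.resize(cv2.convertScaleAbs(k,alpha=1.5),None,fx=s,fy=s,interpolation=cv2.INTER_CUBIC)); print(nm,s)
k=1.5625
for n,u,v,z in [("tray",212,339,.014),("block",316,334,.034),("stand",414,330,.03),("cruc",500,307,.036),("bA",568,308,.016),("bB",624,308,.016),("vA",531,264,.054),("vB",588,262,.054),("plateTL",472,210,.004),("plateBR",688,334,.004),("reagent",445,196,.1),("shelf post",430,170,.0)]:
    print(n,ray(c,u/k,v/k,z).round(3))
E
```

```text
fix 4
plate 5
tray [0.474 0.338 0.014]
block [0.479 0.144 0.034]
stand [ 0.485 -0.033  0.03 ]
cruc [ 0.525 -0.189  0.036]
bA [ 0.525 -0.317  0.016]
bB [ 0.524 -0.419  0.016]
vA [ 0.6   -0.244  0.054]
vB [ 0.602 -0.347  0.054]
plateTL [ 0.717 -0.147  0.004]
plateBR [ 0.476 -0.538  0.004]
reagent [ 0.713 -0.089  0.1  ]
shelf post [ 0.8   -0.069  0.   ]
```

View pics/c_fix.png

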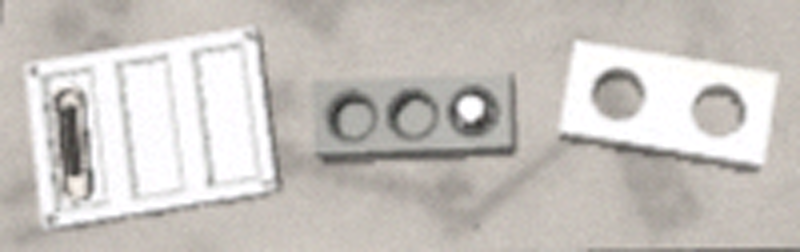

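View pics/c_plate.png

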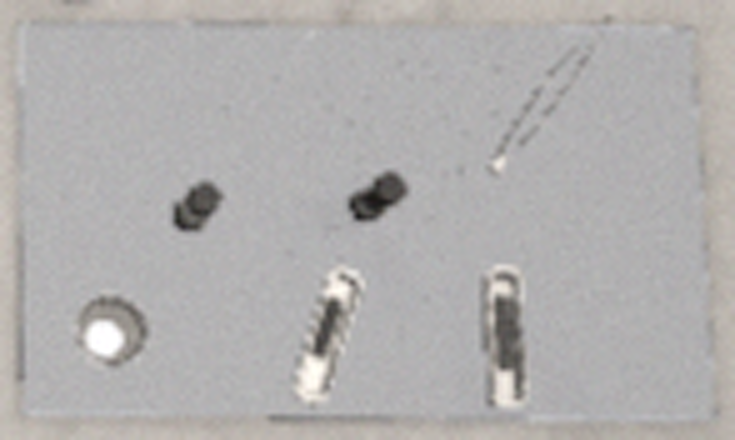

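```bash
python3 -c "
from h import *
go(.53,-.31,.28,0)"
```

```text
t 0.1 pos [ 0.1429 -0.6081  0.2306] yaw 0.231 tilt [-0.0004  0.0013] shift units [ 0.5934 -0.2689 -0.0656] turn [-0.002  0.     0.294] j7 -0.09
```

Request:
move_arm(motion=[[[0.0593, -0.0269, -0.0066], [0, 0, 0], 1], [[0.0593, -0.0269, -0.0066], [0, 0, 0], 1], [[0.0593, -0.0269, -0.0066], [0, 0, 0], 1], [[0.0593, -0.0269, -0.0066], [0, 0, 0], 1], [[0.0593, -0.0269, -0.0066], [0, 0, 0], 1], [[0.0593, -0.0269, -0.0066], [0, 0, 0], 1], [[0.0593, -0.0269, -0.0066], [0, 0, 0], 1], [[0.0593, -0.0269, -0.0066], [0, 0, 0], 1], [[0.0593, -0.0269, -0.0066], [0, 0, 0], 1], [[0.0593, -0.0269, -0.0066], [0, 0, 0], 1], [[0, 0, 0], [0, 0, 0.147], 1], [[0, 0, 0], [0, 0, 0.147], 1]])

```text
clock: 1.3
position: [0.531, -0.3084, 0.2802]
ee_rot: [1.0, -0.001, -0.0, -0.001]
ft_force: [-0.8, -0.5, 0.3]
grip_width: 1.001
grasp_force: 0.0
```

```bash
python3 - <<'E'
from h import *
from workcell import vision
go(.53,-.31,.28,0)
c=vision.camera("wrist"); pickle.dump(c,open("w1.pkl","wb")); print(c["fx"],(-c["R"].T@c["t"]).round(3),c["R"].round(2))
cv2.imwrite("pics/w1.png",c["pixels"][:,:,::-1])
E
```

```text
t 1.3 pos [ 0.531  -0.3084  0.2802] yaw -0.001 tilt [-0.0005  0.001 ] shift units [-0.0014  0.0021  0.0002] turn [-0.001  0.001 -0.001] j7 -1.19
267.5985979225479 [ 0.61  -0.31   0.422] [[-0.   -1.   -0.  ]
 [-0.95  0.    0.31]
 [-0.31  0.   -0.95]]
```

View pics/w1.png

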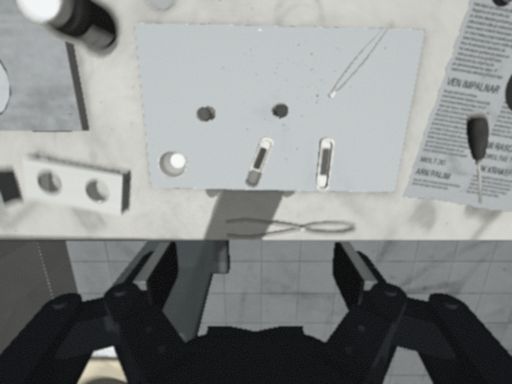

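The wrist view shows both vials as dark blobs at (206,113) and (280,110), the crucible at (173,163), and the boats at (260,160) and (325,163), the first half in the gripper's shadow.

```bash
python3 - <<'E'
from h import *
cs={"w":pickle.load(open("w1.pkl","rb")),"t":pickle.load(open("v0.pkl","rb"))["top"]}
est=dict(cruc=(.525,-.189,.036),bA=(.525,-.317,.012),bB=(.524,-.419,.012),vA=(.59,-.235,.029),vB=(.592,-.34,.029))
for k,c in cs.items():
    g=cv2.cvtColor(c["pixels"],cv2.COLOR_RGB2GRAY)
    F=6; 
    for n,(x,y,z) in est.items():
        u,v=proj(c,(x,y,z)).round().astype(int); r=22 if n[0]!="b" else 30
        G=cv2.resize(g[v-r:v+r,u-r:u+r],None,fx=F,fy=F,interpolation=cv2.INTER_CUBIC)
        bg=np.median(G); G2=cv2.absdiff(G,np.full_like(G,int(bg)))
        m=(G<bg-35) if n[0]=="v" else (G2>18)
        m=cv2.morphologyEx(m.astype(np.uint8),cv2.MORPH_CLOSE,np.ones((13,13)))
        cn,_=cv2.findContours(m,cv2.RETR_EXTERNAL,cv2.CHAIN_APPROX_NONE)
        for q in sorted(cn,key=cv2.contourArea)[::-1][:2]:
            if cv2.contourArea(q)<800: continue
            f=lambda p:np.array([ray(c,u-r+(a+.5)/F-.5,v-r+(b+.5)/F-.5,z)[:2] for a,b in p])
            W=(f(q[:,0])*1e4).astype(np.float32)  # 0.1mm
            R=cv2.minAreaRect(W); (cx,cy),rad=cv2.minEnclosingCircle(W)
            M=cv2.moments(q); ce=f([(M["m10"]/M["m00"],M["m01"]/M["m00"])])[0]
            bx=cv2.boxPoints(R); e=max([bx[1]-bx[0],bx[2]-bx[1]],key=np.linalg.norm)
            print(k,n,bg,"cent",ce.round(4),"rect",np.round(R[0],0)/1e4,np.round(R[1])/10,"yaw",round(float(np.arctan(e[1]/e[0])),3),"circ",round(cx/1e4,4),round(cy/1e4,4),round(rad/10,1))
E
```

```text
w cruc 199.0 cent [ 0.5297 -0.1872] rect [ 0.5294 -0.1878] [39.  39.4] yaw -1.43 circ 0.5304 -0.1869 20.7
w bA 199.0 cent [ 0.5122 -0.3138] rect [ 0.5213 -0.3165] [96.3 87.3] yaw 1.571 circ 0.5087 -0.3165 57.3
w bB 198.0 cent [ 0.5274 -0.4161] rect [ 0.5242 -0.4164] [24.5 81.6] yaw -0.028 circ 0.5242 -0.417 41.5
w bB 198.0 cent [ 0.4781 -0.4461] rect [ 0.4779 -0.4468] [37.2  5. ] yaw 1.517 circ 0.4778 -0.4468 18.6
w vA 198.0 cent [ 0.6001 -0.2396] rect [ 0.5999 -0.2396] [20.7 27.1] yaw -1.45 circ 0.6004 -0.2396 13.7
w vB 197.0 cent [ 0.6043 -0.3441] rect [ 0.6041 -0.3442] [20.5 23.6] yaw -1.236 circ 0.6045 -0.3437 12.1
t cruc 119.0 cent [ 0.528  -0.1895] rect [ 0.5282 -0.1891] [39.6 36.7] yaw 0.908 circ 0.527 -0.1881 20.6
t bA 119.0 cent [ 0.5268 -0.3161] rect [ 0.5276 -0.3164] [22.3 82.5] yaw -0.363 circ 0.5269 -0.3183 41.3
t bA 119.0 cent [ 0.6029 -0.2445] rect [ 0.6023 -0.2457] [28.1 28.8] yaw -0.039 circ 0.6027 -0.2445 19.0
t bB 118.0 cent [ 0.5248 -0.4174] rect [ 0.5256 -0.4172] [24.4 83. ] yaw -0.035 circ 0.5257 -0.4148 41.9
t bB 118.0 cent [ 0.6059 -0.3492] rect [ 0.604 -0.352] [32.  22.3] yaw 1.56 circ 0.604 -0.352 19.5
t vA 119.0 cent [ 0.5992 -0.2404] rect [ 0.5992 -0.2406] [19.9 32.4] yaw -0.799 circ 0.5997 -0.2401 16.4
t vB 118.0 cent [ 0.6039 -0.3445] rect [ 0.6036 -0.3442] [18.9 36.4] yaw -0.96 circ 0.6039 -0.3439 18.3
```

```bash
sed -i 's|e=(yaw-cy+np.pi/2)%np.pi-np.pi/2|e=(yaw-cy+np.pi)%(2*np.pi)-np.pi|' h.py; python3 -c "
from h import *
go(.6,-.24,.12,1.6)"
```

```text
t 1.35 pos [ 0.5302 -0.3095  0.2802] yaw -0.01 tilt [-0.0008  0.0006] shift units [ 0.0923 -0.0934  0.2135] turn [-1.00e-03  0.00e+00 -2.05e+00] j7 -1.2
```

Request:
move_arm(motion=[[[0, 0, 0], [0, 0, -0.185], 0.2], [[0, 0, 0], [0, 0, -0.185], 0.2], [[0, 0, 0], [0, 0, -0.185], 0.2], [[0, 0, 0], [0, 0, -0.185], 0.2], [[0, 0, 0], [0, 0, -0.185], 0.2], [[0, 0, 0], [0, 0, -0.185], 0.2], [[0, 0, 0], [0, 0, -0.185], 0.2], [[0, 0, 0], [0, 0, -0.185], 0.2], [[0, 0, 0], [0, 0, -0.185], 0.2], [[0, 0, 0], [0, 0, -0.185], 0.2], [[0, 0, 0], [0, 0, -0.185], 0.2]])

```text
clock: 2.45
position: [0.5294, -0.3105, 0.2805]
ee_rot: [0.695, 0.719, -0.0, -0.0]
ft_force: [0.5, -0.3, 0.7]
grip_width: 0.601
grasp_force: 0.0
```

```bash
python3 -c "
from h import *
go(.6,-.24,.10,1.6)"
```

```text
t 2.45 pos [ 0.5294 -0.3105  0.2805] yaw 1.606 tilt [-0.0006  0.0001] shift units [0.0906 0.0975 0.2406] turn [-0.001 -0.     0.008] j7 0.37
```

Request:
move_arm(motion=[[[0.0181, 0.0195, 0.0481], [0, 0, 0], 0.2], [[0.0181, 0.0195, 0.0481], [0, 0, 0], 0.2], [[0.0181, 0.0195, 0.0481], [0, 0, 0], 0.2], [[0.0181, 0.0195, 0.0481], [0, 0, 0], 0.2], [[0.0181, 0.0195, 0.0481], [0, 0, 0], 0.2], [[0, 0, 0], [0, 0, 0], 0.2], [[0, 0, 0.03], [0, 0, 0], 0.2], [[0, 0, 0.03], [0, 0, 0], 0.2], [[0, 0, 0.029], [0, 0, 0], 0.2], [[0, 0, 0], [0, 0, 0], 0.2]], newtons=25)

```text
clock: 3.45
position: [0.599, -0.2412, 0.0318]
ee_rot: [0.697, 0.717, -0.001, -0.002]
ft_force: [-0.6, 0.8, 0.6]
grip_width: 0.598
grasp_force: 0.0
```

```bash
python3 - <<'E'
from h import *
from workcell import vision
go(.6,-.24,.033,1.6)
c=vision.camera("wrist"); s=vision.camera("side")
u,v=proj(s,(.6,-.24,.03)).astype(int)
a=cv2.resize(s["pixels"][v-30:v+30,u-40:u+40],(400,300),interpolation=cv2.INTER_CUBIC)
cv2.imwrite("pics/w2.png",np.hstack([cv2.resize(c["pixels"],(400,300)),a])[:,:,::-1])
E
```

```text
t 3.45 pos [ 0.599  -0.2412  0.0318] yaw 1.598 tilt [-0.0039  0.0008] shift units [ 0.0016  0.0014 -0.0016] turn [-0.005 -0.001 -0.002] j7 0.12
```

View pics/w2.png

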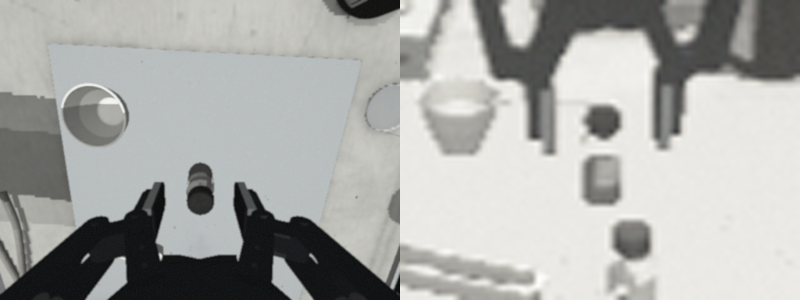

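The vial is centred between the open fingers in the wrist half, at about (200,190).

Request:
move_arm(motion=[[[0, 0, 0], [0, 0, 0], -1], [[0, 0, 0], [0, 0, 0], -1], [[0, 0, 0], [0, 0, 0], -1], [[0, 0, 0], [0, 0, 0], -1], [[0, 0, 0], [0, 0, 0], -1], [[0, 0, 0], [0, 0, 0], -1], [[0, 0, -0.02], [0, 0, 0], -1], [[0, 0, -0.045], [0, 0, 0], -1], [[0, 0, -0.045], [0, 0, 0], -1], [[0, 0, -0.045], [0, 0, 0], -1], [[0, 0, 0], [0, 0, 0], -1]])

```text
clock: 4.65
position: [0.6038, -0.2408, 0.1567]
ee_rot: [0.697, 0.717, 0.002, 0.004]
ft_force: [0.6, 0.1, -0.3]
grip_width: 0.228
grasp_force: 24.5
```

```bash
python3 -c "
from h import *
go(.46,.13,.20,1.6)"
```

```text
t 4.65 pos [ 0.6038 -0.2408  0.1567] yaw 1.598 tilt [ 0.0083 -0.0032] shift units [ 0.4994 -0.1774 -0.0609] turn [ 0.01   0.004 -0.002] j7 0.17
```

Request:
move_arm(motion=[[[0.0454, -0.0161, -0.008], [0, 0, 0], -1], [[0.0454, -0.0161, -0.008], [0, 0, 0], -1], [[0.0454, -0.0161, -0.008], [0, 0, 0], -1], [[0.0454, -0.0161, -0.008], [0, 0, 0], -1], [[0.0454, -0.0161, -0.008], [0, 0, 0], -1], [[0.0454, -0.0161, -0.008], [0, 0, 0], -1], [[0.0454, -0.0161, -0.008], [0, 0, 0], -1], [[0.0454, -0.0161, -0.008], [0, 0, 0], -1], [[0.0454, -0.0161, -0.008], [0, 0, 0], -1], [[0.0454, -0.0161, -0.008], [0, 0, 0], -1], [[0.0454, -0.0161, -0.008], [0, 0, 0], -1], [[0, 0, 0], [0, 0, 0], -1]])

```text
clock: 5.85
position: [0.4564, 0.1355, 0.2175]
ee_rot: [0.695, 0.719, 0.001, 0.001]
ft_force: [0.4, -0.7, 0.0]
grip_width: 0.229
grasp_force: 24.5
```

```bash
python3 - <<'E'
from h import *
from workcell import vision
go(.46,.13,.20,1.6)
c=vision.camera("wrist"); pickle.dump(c,open("w3.pkl","wb"))
cv2.imwrite("pics/w3.png",cv2.resize(c["pixels"][:,:,::-1],(768,576)))
E
```

```text
t 5.85 pos [0.4564 0.1355 0.2175] yaw 1.606 tilt [0.0022 0.0005] shift units [-0.0076  0.0045  0.0234] turn [ 0.003 -0.001  0.007] j7 -0.38
```

View pics/w3.png

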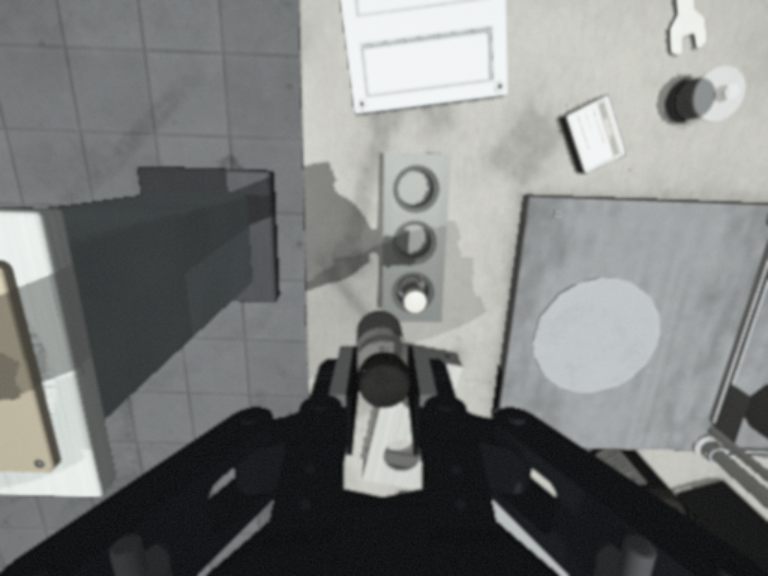

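The wrist view shows the vial held upright, with free block holes at (414,187) and (413,241) and the stored vial at (413,297), on the 768 px scale.

```bash
python3 - <<'E'
from h import *
w=pickle.load(open("w3.pkl","rb")); t=pickle.load(open("v0.pkl","rb"))["top"]
W=lambda a,b,z:ray(w,(a+.5)/1.5-.5,(b+.5)/1.5-.5,z)[:2].round(4)
T=lambda a,b,z:ray(t,(a+.5)/4-.5+98,(b+.5)/4-.5+185,z)[:2].round(4)
for n,f,pp in [("W",W,[(414,187),(413,241)]),("T",T,[(353,115),(413,114)])]:
    print(n,[f(*p,.034) for p in pp])
print("Wcorn",[W(*p,.034) for p in [(384,153),(447,154),(442,321)]])
print("Tcorn",[T(*p,.034) for p in [(315,80),(514,73),(517,148),(318,153)]])
print("Tray T",[T(*p,.014) for p in [(26,63),(258,29),(279,185),(48,228)]],"W",[W(*p,.014) for p in [(357,112),(506,94)]])
print("pocketsT",[T(*p,.014) for p in [(153,124),(227,115)]], "W", [W(*p,.014) for p in [(363,48),(490,30),(493,82),(369,97)]])
print("stand T",[T(*p,.03) for p in [(619,94),(719,110)]],[T(*p,.03) for p in [(575,40),(778,72),(763,166),(561,135)]])
# Hough/ellipse fits of bright floors vs mouths in both
g=cv2.cvtColor(w["pixels"],cv2.COLOR_RGB2GRAY)
for c,n in((w,"w"),(t,"t")):
    g=cv2.cvtColor(c["pixels"],cv2.COLOR_RGB2GRAY)
    print(n,[g[tuple(proj(c,(.479+dx,.144+.043*k,.034)).round().astype(int)[::-1])] for k in(0,1) for dx in(-.02,0,.02)])
E
```

```text
W [array([0.4799, 0.1937]), array([0.4816, 0.1507])]
T [array([0.4808, 0.1906]), array([0.4811, 0.1483])]
Wcorn [array([0.4553, 0.2182]), array([0.5038, 0.2192]), array([0.5111, 0.0809])]
Tcorn [array([0.506 , 0.2179]), array([0.5096, 0.0771]), array([0.4564, 0.0749]), array([0.4542, 0.2148])]
Tray T [array([0.5233, 0.4309]), array([0.5464, 0.2638]), array([0.4335, 0.246 ]), array([0.4046, 0.4097])] W [array([0.4329, 0.2485]), array([0.5493, 0.2657])]
pocketsT [array([0.4781, 0.3375]), array([0.4841, 0.2845])] W [array([0.4368, 0.2934]), array([0.5317, 0.3087]), array([0.5381, 0.2738]), array([0.4422, 0.2597])]
stand T [array([0.4944, 0.0029]), array([ 0.4823, -0.0676])] [array([0.5334, 0.0339]), array([ 0.5089, -0.11  ]), array([ 0.4423, -0.0978]), array([0.4656, 0.0441])]
w [np.uint8(81), np.uint8(150), np.uint8(113), np.uint8(189), np.uint8(193), np.uint8(172)]
t [np.uint8(120), np.uint8(120), np.uint8(87), np.uint8(116), np.uint8(118), np.uint8(101)]
```

```bash
python3 - <<'E'
from h import *
w=pickle.load(open("w3.pkl","rb"))
print(ray(w,385/1.5,380/1.5,.24),-w["R"].T@w["t"])
go(.4803,.191,.10,1.59)
E
```

```text
[0.45740486 0.14205918 0.24      ] [0.45372358 0.2125455  0.35959968]
t 5.9 pos [0.4573 0.1327 0.2169] yaw 1.603 tilt [ 0.0017 -0.0004] shift units [0.0768 0.0329 0.1559] turn [0.002 0.001 0.017] j7 -0.38
```

Request:
move_arm(motion=[[[0.0256, 0.011, 0.052], [0, 0, 0.006], -1], [[0.0256, 0.011, 0.052], [0, 0, 0.006], -1], [[0.0256, 0.011, 0.052], [0, 0, 0.005], -1], [[0, 0, 0], [0, 0, 0], -1], [[0, 0, 0], [0, 0, 0], -1], [[0, 0, 0], [0, 0, 0], -1]])

```text
clock: 6.5
position: [0.4825, 0.1876, 0.1004]
ee_rot: [0.703, 0.712, 0.001, 0.001]
ft_force: [-0.3, -0.7, 0.3]
grip_width: 0.23
grasp_force: 24.5
```

```bash
python3 - <<'E'
from h import *
from workcell import vision
go(.4803,.191,.10,1.59)
c=vision.camera("wrist"); pickle.dump(c,open("w4.pkl","wb"))
a=cv2.resize(c["pixels"][50:350,150:400],(500,600),interpolation=cv2.INTER_CUBIC)
s=vision.camera("side"); u,v=proj(s,(.48,.19,.08)).astype(int); print(u,v)
b=cv2.resize(s["pixels"][v-50:v+50,u-25:u+25],(300,600),interpolation=cv2.INTER_CUBIC)
cv2.imwrite("pics/w4.png",np.hstack([a,b])[:,:,::-1])
go(.4803,.191,.10,1.59)
E
```

```text
t 6.5 pos [0.4825 0.1876 0.1004] yaw 1.584 tilt [ 0.0021 -0.0003] shift units [ 0.0046 -0.0029  0.0005] turn [ 0.003  0.    -0.008] j7 -0.66
245 153
t 6.6 pos [0.4826 0.1876 0.1006] yaw 1.583 tilt [ 0.0031 -0.0004] shift units [ 0.0045 -0.003   0.0008] turn [ 0.004  0.001 -0.008] j7 -0.66
```

View pics/w4.png

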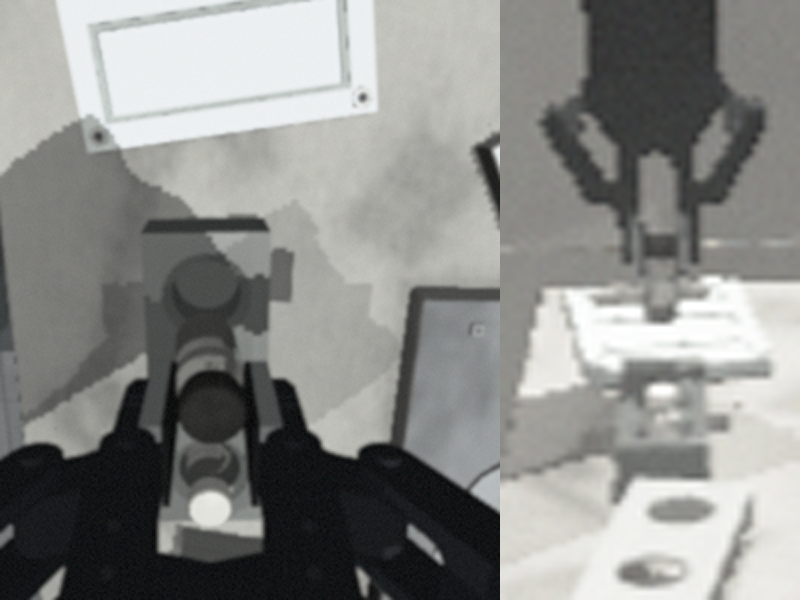

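The crop shows the vial held upright, cap centre at crop (212,408) and base front edge near (207,322). The far hole mouth is at about (207,288).

```bash
python3 - <<'E'
from h import *
w=pickle.load(open("w4.pkl","rb")); P=lambda a,b,z:ray(w,150+(a+.5)/2-.5,50+(b+.5)/2-.5,z).round(4)
print("cap",P(212,408,.1227),"base front",P(207,320,.0727),"hole",P(207,286,.034),"blockcorners",P(143,232,.034),P(271,232,.034))
print("pocket",[P(*p,.014) for p in [(92,27),(107,121),(346,85)]],"tray corner",P(88,152,.014),P(376,108,.014))
E
```

```text
cap [0.4832 0.1938 0.1227] base front [0.4817 0.198  0.0727] hole [0.4816 0.1977 0.034 ] blockcorners [0.456  0.2198 0.034 ] [0.5067 0.2205 0.034 ]
pocket [array([0.4358, 0.2963, 0.014 ]), array([0.44  , 0.2614, 0.014 ]), array([0.5363, 0.2765, 0.014 ])] tray corner [0.4316 0.249  0.014 ] [0.5492 0.2679 0.014 ]
```

Request:
move_arm(motion=[[[0.0052, -0.002, 0.016], [0, 0, 0], -1], [[0, 0, 0.02], [0, 0, 0], -1], [[0, 0, 0.02], [0, 0, 0], -1], [[0, 0, 0.01], [0, 0, 0], -1], [[0, 0, 0.01], [0, 0, 0], -1], [[0, 0, 0.005], [0, 0, 0], -1], [[0, 0, 0], [0, 0, 0], -1]])

```text
clock: 7.3
position: [0.4798, 0.193, 0.039]
ee_rot: [0.702, 0.712, -0.0, 0.0]
ft_force: [-7.0, -2.0, 14.9]
grip_width: 0.228
grasp_force: 26.8
```

Request:
move_arm(motion=[[[0, 0, -0.004], [0, 0, 0], -1], [[0, -0.003, 0], [0, 0, 0], -1], [[0, 0, 0], [0, 0, 0], -1]])

```text
clock: 7.6
position: [0.4782, 0.1924, 0.0414]
ee_rot: [0.702, 0.712, 0.001, 0.0]
ft_force: [1.6, -0.8, 1.7]
grip_width: 0.228
grasp_force: 24.3
```

```bash
python3 - <<'E'
from h import *
from workcell import vision
go(.4803,.191,.036,1.59)
c=vision.camera("wrist"); pickle.dump(c,open("w5.pkl","wb"))
a=cv2.resize(c["pixels"][130:330,180:340],(480,600),interpolation=cv2.INTER_CUBIC)
s=vision.camera("side"); u,v=proj(s,(.48,.19,.04)).astype(int); print(u,v)
b=cv2.resize(s["pixels"][v-40:v+40,u-20:u+20],(300,600),interpolation=cv2.INTER_CUBIC)
cv2.imwrite("pics/w5.png",np.hstack([a,b])[:,:,::-1])
E
```

```text
t 7.6 pos [0.4782 0.1924 0.0414] yaw 1.585 tilt [0.0015 0.0003] shift units [-0.0019  0.0028  0.0072] turn [ 0.002 -0.    -0.007] j7 -0.73
246 163
```

View pics/w5.png

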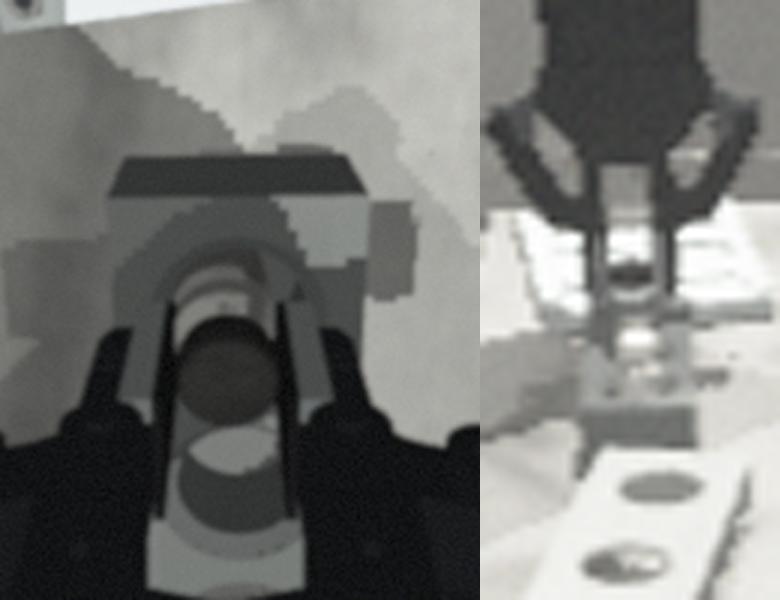

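The crop shows the vial inside the far hole, its centre near (220,300), with the block face spanning 108–365.

Request:
move_arm(motion=[[[0, 0.0018, 0], [0, 0, 0], -1], [[0, 0, 0.002], [0, 0, 0], -1], [[0, 0, 0.002], [0, 0, 0], -1], [[0, 0, 0], [0, 0, 0], -1]])

```text
clock: 8.1
position: [0.4791, 0.1927, 0.039]
ee_rot: [0.702, 0.712, 0.0, 0.0]
ft_force: [-3.7, -1.5, 13.9]
grip_width: 0.229
grasp_force: 26.4
```

Request:
move_arm(motion=[[[0, 0, -0.002], [0, 0, 0], -1], [[0, 0, 0], [0, 0, 0], -0.2], [[0, 0, 0], [0, 0, 0], -0.2], [[0, 0, 0], [0, 0, 0], -0.2], [[0, 0, 0], [0, 0, 0], -0.2], [[0, 0, -0.03], [0, 0, 0], -0.2], [[0, 0, -0.066], [0, 0, 0], -0.2], [[0, 0, -0.066], [0, 0, 0], -0.2], [[0, 0, 0], [0, 0, 0], -0.2], [[0, 0, 0], [0, 0, 0], -0.2]])

```text
clock: 9.1
position: [0.4796, 0.1923, 0.1621]
ee_rot: [0.702, 0.712, 0.001, 0.001]
ft_force: [0.2, -0.4, -0.4]
grip_width: 0.399
grasp_force: 0.0
```

```bash
python3 - <<'E'
from h import *
from workcell import vision
go(.604,-.3445,.17,1.59)
c=vision.camera("wrist"); pickle.dump(c,open("w6.pkl","wb"))
a=cv2.resize(c["pixels"][90:290,170:340],(510,600),interpolation=cv2.INTER_CUBIC)
s=vision.camera("side"); u,v=proj(s,(.48,.17,.04)).astype(int)
b=cv2.resize(s["pixels"][v-30:v+30,u-15:u+15],(280,600),interpolation=cv2.INTER_CUBIC)
cv2.imwrite("pics/w6.png",np.hstack([a,b])[:,:,::-1])
E
```

```text
t 9.1 pos [0.4796 0.1923 0.1621] yaw 1.584 tilt [ 0.0023 -0.0001] shift units [-0.718   0.1562 -0.0101] turn [ 0.003  0.    -0.007] j7 -0.61
```

View pics/w6.png

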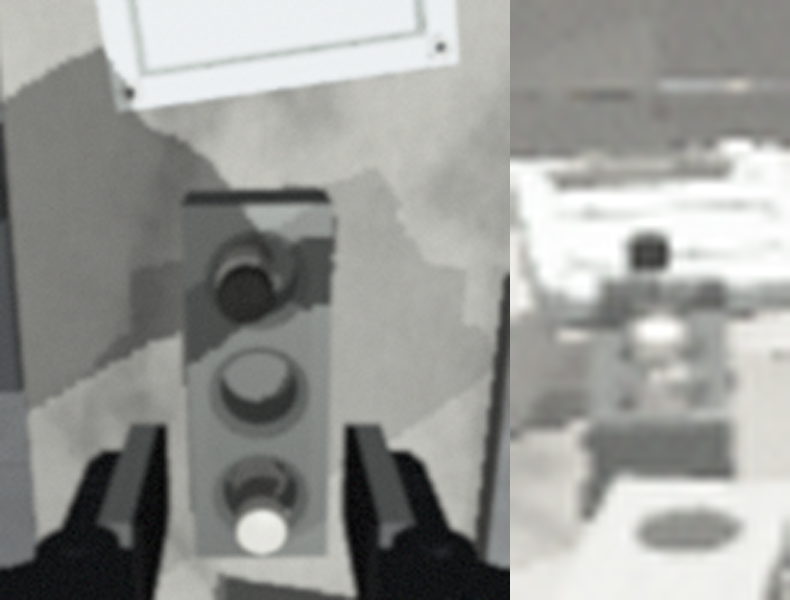

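The crop shows the vial standing in the far hole, cap at (245,292), slightly to the -x side. The middle hole at (258,390) is free and the stored vial is untouched at (260,530).

```bash
python3 - <<'E'
from h import *
s=pickle.load(open("v0.pkl","rb"))["side"]; u,v=proj(s,(.48,.17,.04)).astype(int)
f=lambda X:((proj(s,X)-(u-15,v-30)+.5)*(280/30,10)-.5).round(1)
for z in (.047,.058,.061,.066): print(z,"far",f((.479,.192,z)),"near",f((.4825,.106,z)))
w=pickle.load(open("w6.pkl","rb")); P=lambda a,b,z:ray(w,170+(a+.5)/3-.5,90+(b+.5)/3-.5,z)[:2].round(4)
print("mid hole",P(258,392,.034),"far mouth",P(255,279,.034),"cap",[P(245,293,z) for z in(.058,.066)],"white",P(262,531,.058),"dia",P(216,293,.058)-P(274,293,.058),P(235,531,.058)-P(287,531,.058))
print("pockets",[P(*p,.014) for p in[(144,75),(424,33),(128,95),(440,47),(122,108),(458,62)]])
E
```

```text
0.047 far [143.1 269.4] near [146.  359.1]
0.058 far [142.  240.9] near [144.8 329.1]
0.061 far [141.7 233.1] near [144.5 320.8]
0.066 far [141.2 220. ] near [144.  307.1]
mid hole [0.4818 0.1509] far mouth [0.4801 0.1937] cap [array([0.4768, 0.1958]), array([0.4769, 0.1982])] white [0.4837 0.1081] dia [-0.0186 -0.0002] [-0.0183 -0.0002]
pockets [array([0.4406, 0.2611]), array([0.5368, 0.2762]), array([0.4349, 0.2543]), array([0.5426, 0.2718]), array([0.4326, 0.2498]), array([0.5493, 0.2669])]
```

Request:
move_arm(motion=[[[-0.0598, 0.013, 0], [0, 0, 0], 0.1], [[-0.0598, 0.013, 0], [0, 0, 0], 0.1], [[-0.0598, 0.013, 0], [0, 0, 0], 0.1], [[-0.0598, 0.013, 0], [0, 0, 0], 0.1], [[-0.0598, 0.013, 0], [0, 0, 0], 0.1], [[-0.0598, 0.013, 0], [0, 0, 0], 0.1], [[-0.0598, 0.013, 0], [0, 0, 0], 0.1], [[-0.0598, 0.013, 0], [0, 0, 0], 0.1], [[-0.0598, 0.013, 0], [0, 0, 0], 0.1], [[-0.0598, 0.013, 0], [0, 0, 0], 0.1], [[-0.0598, 0.013, 0], [0, 0, 0], 0.1], [[-0.0598, 0.013, 0], [0, 0, 0], 0.1]])

```text
clock: 10.4
position: [0.6029, -0.3457, 0.1588]
ee_rot: [0.702, 0.712, -0.001, -0.001]
ft_force: [1.2, -0.3, 0.7]
grip_width: 0.547
grasp_force: 0.0
```

```bash
python3 -c "
from h import *
from workcell import manip,vision
vision.camera('top')
vision.camera('top')
go(.604,-.3445,.033,1.59)"
```

```text
t 10.5 pos [ 0.6011 -0.3517  0.1573] yaw 1.577 tilt [-0.0047 -0.001 ] shift units [0.0097 0.0046 0.1657] turn [-0.006  0.001 -0.017] j7 0.29
```

Request:
move_arm(motion=[[[0.0097, 0.0046, 0.02], [-0.006, 0, -0.015], 0.1], [[0, 0, 0.045], [0, 0, 0], 0.1], [[0, 0, 0.045], [0, 0, 0], 0.1], [[0, 0, 0.03], [0, 0, 0], 0.1], [[0, 0, 0.025], [0, 0, 0], 0.1], [[0, 0, 0], [0, 0, 0], 0.1], [[0, 0, 0], [0, 0, 0], 0.1]])

```text
clock: 11.2
position: [0.6075, -0.3367, 0.0374]
ee_rot: [0.698, 0.716, 0.002, 0.001]
ft_force: [0.3, 1.1, 1.0]
grip_width: 0.551
grasp_force: 0.0
```

```bash
python3 -c "
from h import *
go(.604,-.3445,.033,1.59)"
```

```text
t 11.2 pos [ 0.6075 -0.3367  0.0374] yaw 1.597 tilt [0.0044 0.0005] shift units [-0.0103 -0.0049  0.0058] turn [ 0.006 -0.     0.009] j7 0.25
```

Request:
move_arm(motion=[[[-0.0103, -0.0045, 0.005], [0, 0, 0], 0.1], [[0, 0, 0], [0, 0, 0], 0.1], [[0, 0, 0], [0, 0, 0], -1], [[0, 0, 0], [0, 0, 0], -1], [[0, 0, 0], [0, 0, 0], -1], [[0, 0, 0], [0, 0, 0], -1], [[0, 0, 0], [0, 0, 0], -1], [[0, 0, 0], [0, 0, 0], -1]])

```text
clock: 12.0
position: [0.6046, -0.3448, 0.0344]
ee_rot: [0.698, 0.716, 0.002, 0.002]
ft_force: [-1.5, -0.1, 5.9]
grip_width: 0.228
grasp_force: 24.6
```

Request:
move_arm(motion=[[[0, 0, -0.02], [0, 0, 0], -1], [[0, 0, -0.05], [0, 0, 0], -1], [[0, 0, -0.05], [0, 0, 0], -1], [[0, 0, -0.04], [0, 0, 0], -1], [[0, 0, 0], [0, 0, 0], -1], [[0, 0, 0], [0, 0, 0], -1]])

```text
clock: 12.6
position: [0.6039, -0.3446, 0.1547]
ee_rot: [0.698, 0.716, 0.002, 0.002]
ft_force: [-0.4, -0.7, -1.4]
grip_width: 0.225
grasp_force: 24.5
```

```bash
python3 -c "
from h import *
go(.482,.1480,.15,1.59)"
```

```text
t 12.6 pos [ 0.6039 -0.3446  0.1547] yaw 1.597 tilt [ 0.0059 -0.0006] shift units [ 0.6608 -0.1455  0.0049] turn [0.007 0.001 0.009] j7 0.3
```

Request:
move_arm(motion=[[[0.0551, -0.0121, 0], [0.007, 0, 0.009], -1], [[0.0551, -0.0121, 0], [0, 0, 0], -1], [[0.0551, -0.0121, 0], [0, 0, 0], -1], [[0.0551, -0.0121, 0], [0, 0, 0], -1], [[0.0551, -0.0121, 0], [0, 0, 0], -1], [[0.0551, -0.0121, 0], [0, 0, 0], -1], [[0.0551, -0.0121, 0], [0, 0, 0], -1], [[0.0551, -0.0121, 0], [0, 0, 0], -1], [[0.0551, -0.0121, 0], [0, 0, 0], -1], [[0.0551, -0.0121, 0], [0, 0, 0], -1], [[0.0551, -0.0121, 0], [0, 0, 0], -1], [[0.0551, -0.0121, 0], [0, 0, 0], -1]])

```text
clock: 13.8
position: [0.4838, 0.1502, 0.1527]
ee_rot: [0.701, 0.714, -0.001, -0.001]
ft_force: [-0.0, 0.1, 0.4]
grip_width: 0.225
grasp_force: 24.6
```

Request:
move_arm(motion=[[[0, 0, 0], [0, 0, 0], -1], [[0, 0, 0], [0, 0, 0], -1], [[0, 0, 0.03], [0, 0, 0], -1], [[0, 0, 0.03], [0, 0, 0], -1], [[0, 0, 0], [0, 0, 0], -1], [[0, 0, 0], [0, 0, 0], -1], [[0, 0, 0], [0, 0, 0], -1]])

```text
clock: 14.5
position: [0.4858, 0.1487, 0.1096]
ee_rot: [0.701, 0.713, 0.0, 0.0]
ft_force: [-0.2, 0.8, 0.7]
grip_width: 0.227
grasp_force: 24.6
```

```bash
python3 -c "
from h import *
go(.482,.1480,.075,1.59)"
```

```text
t 14.5 pos [0.4858 0.1487 0.1096] yaw 1.589 tilt [0.0003 0.0001] shift units [-0.0008 -0.0052  0.0462] turn [ 0.    -0.    -0.002] j7 -0.55
```

Request:
move_arm(motion=[[[-0.0005, -0.0052, 0.02], [0, 0, 0], -1], [[0, 0, 0.03], [0, 0, 0], -1], [[0, 0, 0], [0, 0, 0], -1], [[0, 0, 0.015], [0, 0, 0], -1], [[0, 0, 0.015], [0, 0, 0], -1], [[0, 0, 0.01], [0, 0, 0], -1], [[0, 0, 0], [0, 0, 0], -1], [[0, 0, 0], [0, 0, 0], -1]])

```text
clock: 15.3
position: [0.4813, 0.1487, 0.0413]
ee_rot: [0.7, 0.714, -0.0, -0.0]
ft_force: [0.4, 0.1, -0.1]
grip_width: 0.228
grasp_force: 24.6
```

Entered freely with no contact force; lower the last few mm, then release and lift.

Request:
move_arm(motion=[[[0, 0, 0.0025], [0, 0, 0], -1], [[0, 0, 0], [0, 0, 0], -0.6], [[0, 0, 0], [0, 0, 0], -0.2], [[0, 0, 0], [0, 0, 0], -0.2], [[0, 0, 0], [0, 0, 0], -0.2], [[0, 0, 0], [0, 0, 0], -0.2], [[0, 0, -0.03], [0, 0, 0], -0.2], [[0, 0, -0.066], [0, 0, 0], -0.2], [[0, 0, -0.066], [0, 0, 0], -0.2], [[0, 0, 0], [0, 0, 0], 0], [[0, 0, 0], [0, 0, 0], 0.2], [[0, 0, 0], [0, 0, 0], 0.4]])

```text
clock: 16.5
position: [0.4808, 0.1482, 0.1599]
ee_rot: [0.7, 0.714, -0.001, -0.001]
ft_force: [0.3, -0.2, 0.4]
grip_width: 0.701
grasp_force: 0.0
```

```bash
python3 - <<'E'
from h import *
from workcell import vision
go(.529,-.1882,.16,1.57)
c=vision.camera("wrist"); pickle.dump(c,open("w7.pkl","wb"))
a=cv2.resize(c["pixels"][60:260,170:340],(510,600),interpolation=cv2.INTER_CUBIC)
cv2.imwrite("pics/w7.png",a[:,:,::-1])
E
```

```text
t 16.5 pos [0.4808 0.1482 0.1599] yaw 1.589 tilt [-0.0022 -0.0006] shift units [-4.497e-01  5.600e-02 -1.000e-04] turn [-0.003  0.001  0.025] j7 -0.5
```

View pics/w7.png

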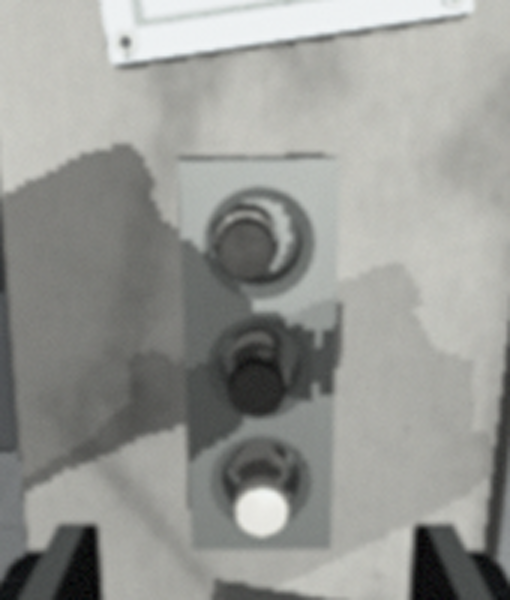

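All three block holes hold vials: far cap at (245,250), middle at (258,385), and the stored one at (262,510). The crucible is next.

Request:
move_arm(motion=[[[-0.045, 0.0056, 0], [0, 0, 0.025], 0.6], [[-0.045, 0.0056, 0], [0, 0, 0], 0.6], [[-0.045, 0.0056, 0], [0, 0, 0], 0.6], [[-0.045, 0.0056, 0], [0, 0, 0], 0.6], [[-0.045, 0.0056, 0], [0, 0, 0], 0.6], [[-0.045, 0.0056, 0], [0, 0, 0], 0.6], [[-0.045, 0.0056, 0], [0, 0, 0], 0.6], [[-0.045, 0.0056, 0], [0, 0, 0], 0.6], [[-0.045, 0.0056, 0], [0, 0, 0], 0.6], [[-0.045, 0.0056, 0], [0, 0, 0], 0.6], [[0, 0, 0], [0, 0, 0], 0.6], [[0, 0, 0], [0, 0, 0], 0.6]])

```text
clock: 17.75
position: [0.523, -0.1889, 0.1593]
ee_rot: [0.708, 0.706, -0.001, -0.002]
ft_force: [-0.5, 1.3, -0.1]
grip_width: 0.804
grasp_force: 0.0
```

Request:
move_arm(motion=[[[0, 0, 0.04], [0, 0, 0], 0.6], [[0, 0, 0.04], [0, 0, 0], 0.6], [[0, 0, 0], [0, 0, 0], 0.6], [[0, 0, 0], [0, 0, 0], 0.6], [[0, 0, 0], [0, 0, 0], 0.6]])

```text
clock: 18.25
position: [0.5246, -0.1884, 0.1024]
ee_rot: [0.707, 0.707, 0.0, 0.001]
ft_force: [-0.2, 0.2, 0.7]
grip_width: 0.799
grasp_force: 0.0
```

```bash
python3 -c "
from h import *
go(.529,-.1882,.021,1.57)"
```

```text
t 18.25 pos [ 0.5246 -0.1884  0.1024] yaw 1.571 tilt [ 0.001  -0.0006] shift units [0.0003 0.0058 0.1085] turn [0.001 0.001 0.001] j7 0.09
```

Request:
move_arm(motion=[[[0, 0.0058, 0.0285], [0, 0, 0], 0.6], [[0, 0, 0.03], [0, 0, 0], 0.6], [[0, 0, 0.03], [0, 0, 0], 0.6], [[0, 0, 0.02], [0, 0, 0], 0.6], [[0, 0, 0], [0, 0, 0], 0.6], [[0, 0, 0], [0, 0, 0], 0.6], [[0, 0, 0], [0, 0, 0], 0], [[0, 0, 0], [0, 0, 0], -1], [[0, 0, 0], [0, 0, 0], -1], [[0, 0, 0], [0, 0, 0], -1], [[0, 0, 0], [0, 0, 0], -1], [[0, 0, 0], [0, 0, 0], -1]])

```text
clock: 19.45
position: [0.5288, -0.1892, 0.0207]
ee_rot: [0.707, 0.707, 0.0, 0.001]
ft_force: [-1.6, -0.2, 5.4]
grip_width: 0.466
grasp_force: 24.5
```

Request:
move_arm(motion=[[[0, 0, -0.02], [0, 0, 0], -1], [[0, 0, -0.04], [0, 0, 0], -1], [[0, 0, -0.05], [0, 0, 0], -1], [[0, 0, 0], [0, 0, 0], -1], [[0, 0, 0], [0, 0, 0], -1]])

```text
clock: 19.95
position: [0.5286, -0.1892, 0.1036]
ee_rot: [0.707, 0.707, 0.0, 0.001]
ft_force: [-0.9, -0.4, -1.6]
grip_width: 0.468
grasp_force: 25.4
```

```bash
python3 -c "
from h import *
w=pickle.load(open('w1.pkl','rb'))
print([ray(w,u,v,.03) for u,v in((49,181),(97,189))])
go(.482,-.0678,.1,1.57)"
```

```text
[array([0.50170589, 0.00402088, 0.03      ]), array([ 0.48896939, -0.06673827,  0.03      ])]
t 19.95 pos [ 0.5286 -0.1892  0.1036] yaw 1.57 tilt [ 0.0015 -0.0015] shift units [ 0.1618 -0.0623  0.0045] turn [ 0.002  0.002 -0.   ] j7 0.09
```

Request:
move_arm(motion=[[[0.0405, -0.0156, 0], [0, 0, 0], -1], [[0.0405, -0.0156, 0], [0, 0, 0], -1], [[0.0405, -0.0156, 0], [0, 0, 0], -1], [[0.0405, -0.0156, 0], [0, 0, 0], -1], [[0, 0, 0], [0, 0, 0], -1], [[0, 0, 0], [0, 0, 0], -1], [[0, 0, 0], [0, 0, 0], -1]])

```text
clock: 20.65
position: [0.4812, -0.0682, 0.1016]
ee_rot: [0.708, 0.706, -0.001, -0.0]
ft_force: [-0.1, 1.0, -0.3]
grip_width: 0.472
grasp_force: 25.4
```

```bash
python3 - <<'E'
from h import *
from workcell import vision
go(.482,-.0678,.035,1.57)
c=vision.camera("wrist"); pickle.dump(c,open("w8.pkl","wb"))
a=cv2.resize(c["pixels"][90:290,160:340],(540,600),interpolation=cv2.INTER_CUBIC)
s=vision.camera("side"); u,v=proj(s,(.482,-.068,.04)).astype(int)
b=cv2.resize(s["pixels"][v-40:v+40,u-17:u+17],(255,600),interpolation=cv2.INTER_CUBIC)
cv2.imwrite("pics/w8.png",np.hstack([a,b])[:,:,::-1])
E
```

```text
t 20.65 pos [ 0.4812 -0.0682  0.1016] yaw 1.569 tilt [-0.0014 -0.0001] shift units [0.0006 0.0012 0.0888] turn [-0.002  0.    -0.001] j7 -0.08
```

View pics/w8.png

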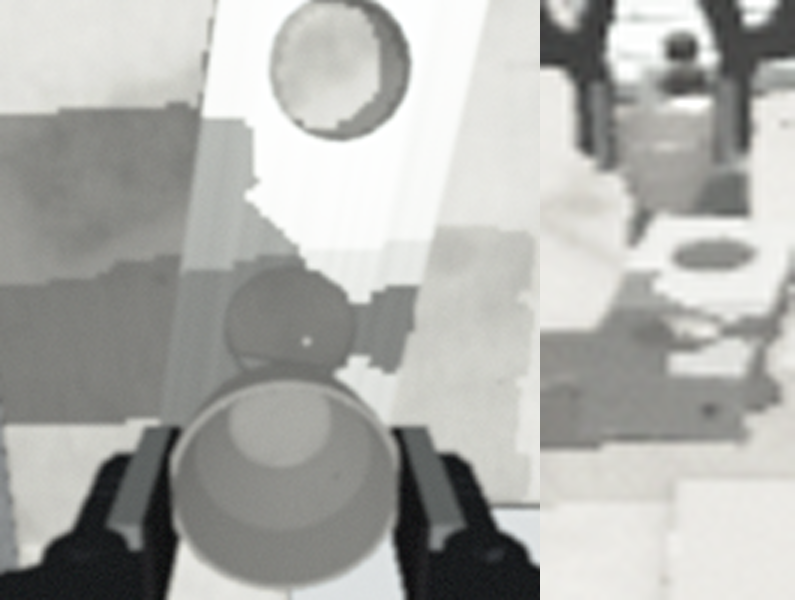

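The crucible is held upright with its rim at (285,485). The near hole is at about (290,325) and the far hole at (341,68).

```bash
python3 - <<'E'
from h import *
w=pickle.load(open("w8.pkl","rb")); P=lambda a,b,z:ray(w,160+(a+.5)/3-.5,90+(b+.5)/3-.5,z)[:2].round(4)
h1=P(341,68,.03); h2=P(290,326,.03); print("far",h1,"near",h2,np.linalg.norm(h1-h2),"near from far+yaw",h1-.072*np.array([.168,.986]),"rim",P(285,485,.1169),"floor-foot",P(280,425,.088),"far dia",P(271,68,.03)-P(411,68,.03),P(225,326,.03)-P(355,326,.03),"top edge",P(271,326,.03))
print("near top edge of hole",P(285,265,.03),"=> centre y -.018")
E
```

```text
far [0.4958 0.0048] near [ 0.4828 -0.0647] 0.07070537461890715 near from far+yaw [ 0.483704 -0.066192] rim [ 0.4816 -0.0647] floor-foot [ 0.4804 -0.0671] far dia [-0.0357  0.0001] [-0.0366  0.    ] top edge [ 0.4774 -0.0647]
near top edge of hole [ 0.4814 -0.047 ] => centre y -.018
```

Request:
move_arm(motion=[[[0, 0.0025, 0.02], [0, 0, 0], -1], [[0, 0, 0.03], [0, 0, 0], -1], [[0, 0, 0.02], [0, 0, 0], -1], [[0, 0, 0.01], [0, 0, 0], -1], [[0, 0, 0.005], [0, 0, 0], -1], [[0, 0, 0], [0, 0, 0], -1], [[0, 0, 0], [0, 0, 0], -1]])

```text
clock: 21.45
position: [0.4836, -0.0674, 0.0387]
ee_rot: [0.707, 0.707, -0.0, 0.0]
ft_force: [-0.1, -0.3, 0.5]
grip_width: 0.472
grasp_force: 25.4
```

Request:
move_arm(motion=[[[0, 0, 0.003], [0, 0, 0], -1], [[0, 0, 0.002], [0, 0, 0], -1], [[0, 0, 0], [0, 0, 0], -1], [[0, 0, 0], [0, 0, 0], -1]])

```text
clock: 21.85
position: [0.4832, -0.0674, 0.0346]
ee_rot: [0.707, 0.707, -0.0, -0.0]
ft_force: [-0.3, 0.0, 0.4]
grip_width: 0.47
grasp_force: 25.4
```

Request:
move_arm(motion=[[[0, 0, 0.002], [0, 0, 0], -1], [[0, 0, 0], [0, 0, 0], -1], [[0, 0, 0], [0, 0, 0], -0.04], [[0, 0, 0], [0, 0, 0], 0.1], [[0, 0, 0], [0, 0, 0], 0.4], [[0, 0, 0], [0, 0, 0], 0.5], [[0, 0, 0], [0, 0, 0], 0.5], [[0, 0, -0.02], [0, 0, 0], 0.5], [[0, 0, -0.05], [0, 0, 0], 0.5], [[0, 0, -0.06], [0, 0, 0], 0.5], [[0, 0, 0], [0, 0, 0], 0.5], [[0, 0, 0], [0, 0, 0], 0.3]])

```text
clock: 23.05
position: [0.484, -0.0675, 0.1323]
ee_rot: [0.707, 0.707, 0.0, 0.001]
ft_force: [0.1, -0.9, -0.1]
grip_width: 0.649
grasp_force: 0.0
```

```bash
python3 - <<'E'
from h import *
from workcell import vision
go(.526,-.3165,.16,-.33)
c=vision.camera("wrist"); pickle.dump(c,open("w9.pkl","wb"))
a=cv2.resize(c["pixels"][90:290,160:340],(540,600),interpolation=cv2.INTER_CUBIC)
s=vision.camera("side"); u,v=proj(s,(.482,-.068,.04)).astype(int)
b=cv2.resize(s["pixels"][v-40:v+40,u-17:u+17],(255,600),interpolation=cv2.INTER_CUBIC)
cv2.imwrite("pics/w9.png",np.hstack([a,b])[:,:,::-1])
E
```

```text
t 23.05 pos [ 0.484  -0.0675  0.1323] yaw 1.57 tilt [ 0.0022 -0.0014] shift units [-0.332   0.0564 -0.0363] turn [ 4.000e-03 -1.000e-03  2.419e+00] j7 -0.06
```

View pics/w9.png

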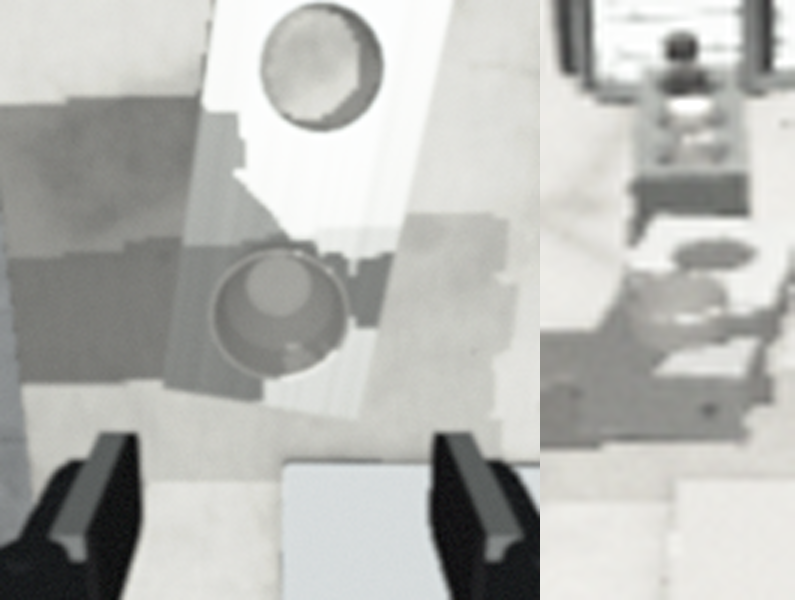

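The crucible sits upright in the near hole, rim circle centred at (281,313), about level with the bridge.

Request:
move_arm(motion=[[[-0.0553, 0.0094, -0.005], [0, 0, 0], 0], [[-0.0553, 0.0094, -0.005], [0, 0, 0], 0], [[-0.0553, 0.0094, -0.005], [0, 0, 0], 0], [[-0.0553, 0.0094, -0.005], [0, 0, 0], 0], [[-0.0553, 0.0094, -0.005], [0, 0, 0], 0], [[-0.0553, 0.0094, -0.005], [0, 0, 0], 0], [[0, 0, 0], [0, 0, -0.175], 0], [[0, 0, 0], [0, 0, -0.175], 0], [[0, 0, 0], [0, 0, -0.175], 0], [[0, 0, 0], [0, 0, -0.175], 0], [[0, 0, 0], [0, 0, -0.175], 0], [[0, 0, 0], [0, 0, -0.175], 0]])

```text
clock: 24.35
position: [0.5247, -0.3157, 0.1515]
ee_rot: [0.362, 0.932, 0.0, -0.002]
ft_force: [0.5, -0.1, -0.2]
grip_width: 0.499
grasp_force: 0.0
```

Request:
move_arm(motion=[[[0, 0, 0], [0, 0, -0.175], 0], [[0, 0, 0], [0, 0, -0.175], 0], [[0, 0, 0], [0, 0, -0.175], 0], [[0, 0, 0], [0, 0, 0], 0], [[0, 0, 0], [0, 0, 0], 0], [[0, 0, 0], [0, 0, 0], 0]])

```text
clock: 24.95
position: [0.5251, -0.3161, 0.1525]
ee_rot: [0.168, 0.986, 0.0, -0.001]
ft_force: [-0.2, -0.3, 0.2]
grip_width: 0.502
grasp_force: 0.0
```

```bash
python3 - <<'E'
from h import *
from workcell import vision
go(.526,-.3165,.1,2.83)
w=vision.camera("wrist"); pickle.dump(w,open("w10.pkl","wb")); v=pickle.load(open("v0.pkl","rb"))
cv2.imwrite("pics/w10.png",cv2.resize(w["pixels"][:,:,::-1],(768,576)))
for n,c in(("wrist",w),("top0",v["top"]),("side0",v["side"])):
    g=cv2.cvtColor(c["pixels"],cv2.COLOR_RGB2GRAY); 
    # rectified patch at rim height, 0.5 mm/px
    xs=.526+np.arange(-60,60)*.0005*2; ys=-.3165+np.arange(-45,45)*.001
    mx,my=np.meshgrid(xs,ys,indexing="ij"); uv=np.array([[proj(c,(x,y,.013)) for y in ys] for x in xs]).astype(np.float32)
    p=cv2.remap(g,uv[...,0],uv[...,1],cv2.INTER_LINEAR); bg=np.median(p)
    for th in(15,30):
        m=(cv2.absdiff(p,np.full_like(p,int(bg)))>th).astype(np.uint8); m=cv2.morphologyEx(m,cv2.MORPH_CLOSE,np.ones((7,7)))
        nn,l,st,ce=cv2.connectedComponentsWithStats(m); k=l[60-15:60+15,45-8:45+8]; i=np.bincount(k[k>0]).argmax()
        P=np.argwhere(l==i).astype(np.float32); R=cv2.minAreaRect(P); vx,vy,_,_=cv2.fitLine(P,cv2.DIST_L2,0,.01,.01).ravel()
        print(n,th,bg,"n",len(P),"cent",.526+.001*(ce[i][1]-60),-.3165+.001*(ce[i][0]-45),"rect",np.round([.526+.001*(R[0][0]-60),-.3165+.001*(R[0][1]-45)],4),np.round(R[1],1),"yaw",np.arctan(vy/vx).round(3))
E
```

```text
t 24.95 pos [ 0.5251 -0.3161  0.1525] yaw 2.804 tilt [-0.0014  0.0004] shift units [-0.0015 -0.0001  0.07  ] turn [-0.    -0.002 -0.033] j7 1.47
wrist 15 195.0 n 2970 cent 0.5027619528619529 -0.3152383838383838 rect [ 0.5165 -0.317 ] [ 89. 101.] yaw -0.114
wrist 30 195.0 n 1285 cent 0.5228591439688716 -0.3131700389105058 rect [ 0.5265 -0.3144] [20.1 81.2] yaw -0.338
top0 15 119.0 n 1295 cent 0.5273196911196911 -0.3159934362934363 rect [ 0.5275 -0.3159] [21.6 82.2] yaw -0.339
top0 30 119.0 n 663 cent 0.5242081447963801 -0.3135739064856712 rect [ 0.5253 -0.3148] [15.7 72.8] yaw -0.327
side0 15 230.0 n 2603 cent 0.5256327314636957 -0.3196164041490588 rect [ 0.5244 -0.3185] [34.9 91.4] yaw -0.385
side0 30 230.0 n 2250 cent 0.5270115555555556 -0.32027466666666665 rect [ 0.5278 -0.3203] [32.5 82.1] yaw -0.402
```

View pics/w10.png

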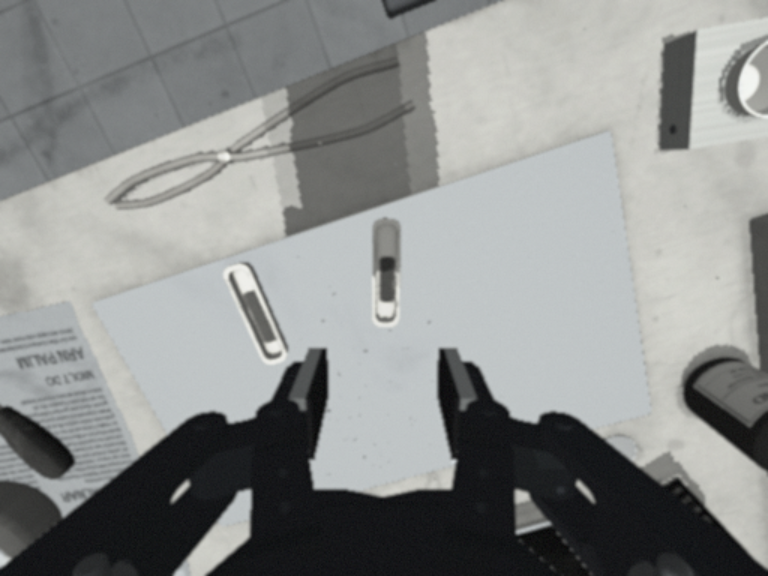

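Boat A stands vertical in the view at (386,272), aligned with the tool and centred between the fingers. Boat B is at (256,312).

Request:
move_arm(motion=[[[-0.0015, 0, 0.04], [0, 0, 0], 0], [[0, 0, 0.05], [0, 0, 0], 0], [[0, 0, 0.05], [0, 0, 0], 0], [[0, 0, 0.03], [0, 0, 0], 0], [[0, 0, 0.02], [0, 0, 0], 0], [[0, 0, 0], [0, 0, 0], 0], [[0, 0, 0], [0, 0, 0], 0]])

```text
clock: 25.7
position: [0.5269, -0.3168, 0.0115]
ee_rot: [0.167, 0.986, -0.0, 0.0]
ft_force: [-0.2, -0.4, -0.1]
grip_width: 0.501
grasp_force: 0.0
```

```bash
python3 -c "
from h import *
go(.5265,-.3157,.0095,2.804)"
```

```text
t 25.7 pos [ 0.5269 -0.3168  0.0115] yaw 2.806 tilt [ 0.0003 -0.0005] shift units [0.001  0.0011 0.0026] turn [-0.001  0.001  0.003] j7 1.39
```

Request:
move_arm(motion=[[[0.001, 0.001, 0.0026], [0, 0, 0], 0], [[0, 0, 0], [0, 0, 0], 0], [[0, 0, 0], [0, 0, 0], -0.4], [[0, 0, 0], [0, 0, 0], -1], [[0, 0, 0], [0, 0, 0], -1], [[0, 0, 0], [0, 0, 0], -1], [[0, 0, 0], [0, 0, 0], -1], [[0, 0, 0], [0, 0, 0], -1]])

```text
clock: 26.5
position: [0.526, -0.3159, 0.0092]
ee_rot: [0.167, 0.986, -0.0, -0.0]
ft_force: [-2.4, 0.9, 6.4]
grip_width: 0.229
grasp_force: 24.6
```

Request:
move_arm(motion=[[[0, 0, -0.015], [0, 0, 0], -1], [[0, 0, -0.04], [0, 0, 0], -1], [[0, 0, -0.05], [0, 0, -0.1], -1], [[0, 0, -0.05], [0, 0, -0.13], -1], [[0, 0, -0.02], [0, 0, -0.13], -1], [[0, 0, 0], [0, 0, -0.13], -1], [[0, 0, 0], [0, 0, -0.13], -1], [[0, 0, 0], [0, 0, 0], -1], [[0, 0, 0], [0, 0, 0], -1]])

```text
clock: 27.4
position: [0.5258, -0.3156, 0.14]
ee_rot: [-0.075, 0.997, 0.0, -0.0]
ft_force: [0.3, -0.4, 0.1]
grip_width: 0.225
grasp_force: 24.7
```

```bash
python3 -c "
from h import *
from workcell import manip
print(manip.get_obs()['grip_width'])
go(.4773,.3375,.13,3.298)"
```

```text
0.2249363630012417
t 27.4 pos [ 0.5258 -0.3156  0.14  ] yaw -2.992 tilt [-0.0006 -0.    ] shift units [-0.0655  0.8708  0.0134] turn [ 0.    -0.001 -0.009] j7 1.92
```

Request:
move_arm(motion=[[[-0.0041, 0.0544, 0], [0, 0, -0.009], -1], [[-0.0041, 0.0544, 0], [0, 0, 0], -1], [[-0.0041, 0.0544, 0], [0, 0, 0], -1], [[-0.0041, 0.0544, 0], [0, 0, 0], -1], [[-0.0041, 0.0544, 0], [0, 0, 0], -1], [[-0.0041, 0.0544, 0], [0, 0, 0], -1], [[-0.0041, 0.0544, 0], [0, 0, 0], -1], [[-0.0041, 0.0544, 0], [0, 0, 0], -1], [[-0.0041, 0.0544, 0], [0, 0, 0], -1], [[-0.0041, 0.0544, 0], [0, 0, 0], -1], [[-0.0041, 0.0544, 0], [0, 0, 0], -1], [[-0.0041, 0.0544, 0], [0, 0, 0], -1]])

```text
clock: 28.6
position: [0.4846, 0.1751, 0.14]
ee_rot: [-0.078, 0.997, -0.0, -0.0]
ft_force: [0.3, -0.2, -0.5]
grip_width: 0.228
grasp_force: 24.7
```

Request:
move_arm(motion=[[[-0.0041, 0.0544, 0], [0, 0, 0], -1], [[-0.0041, 0.0544, 0], [0, 0, 0], -1], [[-0.0041, 0.0544, 0], [0, 0, 0], -1], [[-0.0041, 0.0544, 0], [0, 0, 0], -1], [[0, 0, 0], [0, 0, 0], -1], [[0, 0, 0.04], [0, 0, 0], -1], [[0, 0, 0.04], [0, 0, 0], -1], [[0, 0, 0], [0, 0, 0], -1], [[0, 0, 0], [0, 0, 0], -1], [[0, 0, 0], [0, 0, 0], -1], [[0, 0, 0], [0, 0, 0], -1]])

```text
clock: 29.7
position: [0.4718, 0.3372, 0.0813]
ee_rot: [-0.079, 0.997, 0.0, 0.001]
ft_force: [-0.2, 0.1, -0.7]
grip_width: 0.225
grasp_force: 24.7
```

```bash
cat > boat.py <<'E'
from h import *
def patch(c,X,Y,L,Wd,z,yaw=0.,res=.0005):
    s=np.arange(-L,L,res); t=np.arange(-Wd,Wd,res); cy,sy=np.cos(yaw),np.sin(yaw)
    uv=np.array([[proj(c,(X+a*cy-b*sy,Y+a*sy+b*cy,z)) for b in t] for a in s]).astype(np.float32)
    return cv2.remap(cv2.cvtColor(c["pixels"],cv2.COLOR_RGB2GRAY),uv[...,0],uv[...,1],cv2.INTER_LINEAR)
E
python3 - <<'E'
from boat import *
go(.4773,.3375,.0155,3.298)
# pocket outlines in initial top image: column profile across tray (along tray y), averaged along x
c=pickle.load(open("v0.pkl","rb"))["top"]
p=patch(c,.477,.3376,.03,.09,.014,.156).astype(float).mean(0); t=np.arange(-.09,.09,.0005)
d=-(p-cv2.GaussianBlur(p[None],(0,0),12)[0])
k=[i for i in range(2,len(d)-2) if d[i]==max(d[i-2:i+3]) and d[i]>3]; print([(round(t[i]*1000,1),int(d[i])) for i in k])
p=patch(c,.477,.3376,.07,.006,.014,.156).astype(float).mean(1); s=np.arange(-.07,.07,.0005); d=-(p-cv2.GaussianBlur(p[None],(0,0),12)[0])
k=[i for i in range(2,len(d)-2) if d[i]==max(d[i-2:i+3]) and d[i]>3]; print([(round(s[i]*1000,1),int(d[i])) for i in k])
E
```

```text
t 29.7 pos [0.4718 0.3372 0.0813] yaw -2.983 tilt [0.0011 0.001 ] shift units [-0.0072 -0.0008  0.0877] turn [0.001 0.002 0.003] j7 0.67
[(np.float64(-84.0), 31), (np.float64(-70.0), 7), (np.float64(-36.0), 19), (np.float64(-15.5), 9), (np.float64(19.0), 20), (np.float64(48.5), 14), (np.float64(57.5), 20), (np.float64(65.5), 20), (np.float64(74.5), 6)]
[(np.float64(-63.0), 29), (np.float64(-49.0), 7), (np.float64(47.5), 20), (np.float64(63.5), 10)]
```

Request:
move_arm(motion=[[[-0.007, 0.0006, 0.02], [0, 0, 0], -1], [[0, 0, 0.03], [0, 0, 0], -1], [[0, 0, 0.015], [0, 0, 0], -1], [[0, 0, 0.01], [0, 0, 0], -1], [[0, 0, 0.005], [0, 0, 0], -1], [[0, 0, 0], [0, 0, 0], -1], [[0, 0, 0], [0, 0, 0], -1]])

```text
clock: 30.4
position: [0.4765, 0.3383, 0.0203]
ee_rot: [-0.08, 0.997, 0.0, -0.0]
ft_force: [0.3, 0.5, -0.3]
grip_width: 0.229
grasp_force: 24.7
```

Request:
move_arm(motion=[[[0, 0, 0.003], [0, 0, 0], -1], [[0, 0, 0.0022], [0, 0, 0], -1], [[0, 0, 0.0015], [0, 0, 0], -1], [[0, 0, 0], [0, 0, 0], -1], [[0, 0, 0], [0, 0, 0], -1]])

```text
clock: 30.9
position: [0.4762, 0.338, 0.0147]
ee_rot: [-0.08, 0.997, -0.0, -0.0]
ft_force: [0.4, 0.2, 0.1]
grip_width: 0.226
grasp_force: 24.7
```

Request:
move_arm(motion=[[[0, 0, 0], [0, 0, 0], -0.5], [[0, 0, 0], [0, 0, 0], -0.4], [[0, 0, 0], [0, 0, 0], -0.3], [[0, 0, 0], [0, 0, 0], -0.3], [[0, 0, 0], [0, 0, 0], -0.3], [[0, 0, -0.02], [0, 0, 0], -0.3], [[0, 0, -0.05], [0, 0, 0], -0.3], [[0, 0, -0.06], [0, 0, 0], -0.2], [[0, 0, -0.05], [0, 0, 0], -0.1], [[0, 0, 0], [0, 0, 0], 0], [[0, 0, 0], [0, 0, 0], 0], [[0, 0, 0], [0, 0, 0], 0]])

```text
clock: 32.1
position: [0.476, 0.3375, 0.1491]
ee_rot: [-0.08, 0.997, -0.0, -0.001]
ft_force: [0.2, -0.2, 0.7]
grip_width: 0.502
grasp_force: 0.0
```

```bash
python3 - <<'E'
from boat import *
from workcell import vision
go(.525,-.417,.15,3.11)
c=vision.camera("wrist"); pickle.dump(c,open("w11.pkl","wb"))
for n,a,z in(("center boat",0,.018),("stored",.055,.018)):
    X,Y=.4769-.155*a,.3385+.988*a
    p=patch(c,X,Y,.055,.022,z,.156); bg=np.percentile(p,90)
    m=cv2.morphologyEx((p<bg-40).astype(np.uint8),cv2.MORPH_CLOSE,np.ones((5,5)))
    nn,l,st,ce=cv2.connectedComponentsWithStats(m)
    for i in np.argsort(-st[1:,4])[:3]+1: print(n,bg,"x",ce[i][1]*.5-55,"y",ce[i][0]*.5-22,"size",st[i][[3,2,4]]*.5)
    print((p[::10,::6]).astype(int).tolist() if a==0 else "")
E
```

```text
t 32.1 pos [0.476  0.3375 0.1491] yaw -2.982 tilt [-0.0015 -0.001 ] shift units [ 9.5000e-02 -1.0036e+00 -3.0000e-04] turn [-0.001 -0.002  0.243] j7 0.72
center boat 248.0 x -21.334212408367605 y 0.32822277847309067 size [  92.5   44.  5593. ]
center boat 248.0 x 46.25757575757575 y -5.033670033670035 size [  5.5  22.  148.5]
center boat 248.0 x 25.75 y -14.5 size [10.   0.5 10. ]
[[199, 200, 199, 201, 200, 201, 200, 201, 200, 201, 201, 201, 202, 201, 201], [205, 205, 193, 180, 183, 182, 180, 182, 185, 185, 184, 183, 186, 186, 189], [204, 204, 175, 189, 211, 209, 211, 210, 211, 211, 210, 209, 210, 193, 161], [205, 206, 175, 181, 182, 173, 180, 180, 181, 183, 200, 203, 202, 189, 159], [200, 199, 171, 168, 181, 164, 174, 181, 171, 165, 185, 200, 202, 190, 163], [166, 191, 173, 155, 173, 171, 187, 186, 183, 144, 180, 201, 201, 191, 153], [157, 156, 141, 150, 164, 167, 185, 187, 185, 158, 182, 203, 206, 189, 166], [155, 155, 139, 141, 128, 132, 163, 182, 185, 147, 182, 198, 199, 188, 160], [151, 151, 136, 140, 138, 136, 139, 132, 135, 134, 182, 192, 196, 178, 152], [210, 205, 166, 148, 1
[... 495 characters left out ...]
, [249, 249, 225, 223, 223, 223, 239, 239, 239, 225, 221, 248, 249, 231, 222], [248, 248, 221, 226, 222, 176, 235, 238, 230, 175, 230, 247, 248, 236, 222], [245, 245, 217, 234, 240, 181, 118, 116, 124, 200, 238, 246, 248, 241, 218], [246, 246, 221, 235, 245, 241, 241, 242, 241, 242, 244, 249, 252, 246, 234], [246, 247, 223, 194, 197, 197, 196, 199, 202, 202, 217, 220, 222, 219, 224], [241, 242, 236, 231, 233, 233, 232, 228, 235, 244, 246, 242, 243, 246, 246]]
stored 250.0 x -20.263276186493833 y -1.1997177503658776 size [  92.   44. 4783.]
stored 250.0 x -12.955882352941174 y 17.838235294117645 size [ 4.5  2.5 17. ]
stored 250.0 x 12.043478260869563 y 17.782608695652172 size [ 3.5  2.  11.5]
```

Request:
move_arm(motion=[[[0.0053, -0.0558, 0], [0, 0, 0], 0], [[0.0053, -0.0558, 0], [0, 0, 0], 0], [[0.0053, -0.0558, 0], [0, 0, 0], 0], [[0.0053, -0.0558, 0], [0, 0, 0], 0], [[0.0053, -0.0558, 0], [0, 0, 0], 0], [[0.0053, -0.0558, 0], [0, 0, 0], 0], [[0.0053, -0.0558, 0], [0, 0, 0], 0], [[0.0053, -0.0558, 0], [0, 0, 0], 0], [[0.0053, -0.0558, 0], [0, 0, 0], 0], [[0.0053, -0.0558, 0], [0, 0, 0], 0], [[0.0053, -0.0558, 0], [0, 0, 0], 0], [[0.0053, -0.0558, 0], [0, 0, 0], 0]])

```text
clock: 33.35
position: [0.5081, -0.167, 0.1488]
ee_rot: [-0.08, 0.997, 0.0, -0.001]
ft_force: [0.4, -0.0, -0.1]
grip_width: 0.495
grasp_force: 0.0
```

Request:
move_arm(motion=[[[0.0053, -0.0558, 0], [0, 0, 0], 0], [[0.0053, -0.0558, 0], [0, 0, 0], 0], [[0.0053, -0.0558, 0], [0, 0, 0], 0], [[0.0053, -0.0558, 0], [0, 0, 0], 0], [[0.0053, -0.0558, 0], [0, 0, 0], 0], [[0.0053, -0.0558, 0], [0, 0, 0], 0], [[0, 0, 0], [0, 0, 0.12], 0], [[0, 0, 0], [0, 0, 0.12], 0], [[0, 0, 0.04], [0, 0, 0], 0], [[0, 0, 0], [0, 0, 0], 0], [[0, 0, 0], [0, 0, 0], 0], [[0, 0, 0], [0, 0, 0], 0]])

```text
clock: 34.55
position: [0.5255, -0.4171, 0.1205]
ee_rot: [0.014, 1.0, -0.0, -0.0]
ft_force: [0.8, -0.0, -0.0]
grip_width: 0.502
grasp_force: 0.0
```

```bash
python3 - <<'E'
from boat import *
from workcell import vision
go(.525,-.417,.0095,3.11)
c=vision.camera("top")
p=patch(c,.525,-.417,.055,.03,.014); m=(cv2.absdiff(p,np.full_like(p,int(np.median(p))))>25).astype(np.uint8)
print(m.sum())
E
```

```text
t 34.55 pos [ 0.5255 -0.4171  0.1205] yaw 3.113 tilt [-0.0003 -0.0002] shift units [6.00e-04 1.00e-04 1.48e-01] turn [-0.    -0.     0.004] j7 1.87
9476
```

Request:
move_arm(motion=[[[0, 0, 0.04], [0, 0, 0], 0], [[0, 0, 0.05], [0, 0, 0], 0], [[0, 0, 0.03], [0, 0, 0], 0], [[0, 0, 0.02], [0, 0, 0], 0], [[0, 0, 0.0075], [0, 0, 0], 0], [[0, 0, 0], [0, 0, 0], 0], [[0, 0, 0], [0, 0, 0], 0], [[0, 0, 0], [0, 0, 0], 0]])

```text
clock: 35.4
position: [0.5258, -0.4176, 0.0106]
ee_rot: [0.015, 1.0, -0.001, 0.0]
ft_force: [-0.1, 0.7, 0.2]
grip_width: 0.504
grasp_force: 0.0
```

Request:
move_arm(motion=[[[0, 0, 0], [0, 0, 0], -0.4], [[0, 0, 0], [0, 0, 0], -1], [[0, 0, 0], [0, 0, 0], -1], [[0, 0, 0], [0, 0, 0], -1], [[0, 0, 0], [0, 0, 0], -1], [[0, 0, 0], [0, 0, 0], -1]])

```text
clock: 36.0
position: [0.5254, -0.4174, 0.0099]
ee_rot: [0.015, 1.0, -0.0, -0.0]
ft_force: [-1.6, -0.2, 5.9]
grip_width: 0.223
grasp_force: 24.6
```

Gripped; lift while turning to the tray's yaw.

Request:
move_arm(motion=[[[0, 0, -0.015], [0, 0, 0], -1], [[0, 0, -0.04], [0, 0, 0], -1], [[0, 0, -0.05], [0, 0, -0.08], -1], [[0, 0, -0.05], [0, 0, -0.08], -1], [[0, 0, -0.02], [0, 0, -0.08], -1], [[0, 0, 0], [0, 0, 0], -1], [[0, 0, 0], [0, 0, 0], -1], [[0, 0, 0], [0, 0, 0], -1]])

```text
clock: 36.8
position: [0.5245, -0.4168, 0.139]
ee_rot: [-0.079, 0.997, 0.001, -0.001]
ft_force: [-0.6, 0.5, -0.8]
grip_width: 0.225
grasp_force: 24.7
```

```bash
python3 -c "
from h import *
go(.485,.2857,.13,3.298)"
```

```text
t 36.8 pos [ 0.5245 -0.4168  0.139 ] yaw -2.983 tilt [-0.0024  0.001 ] shift units [-0.0956  0.9333  0.0131] turn [ 0.002 -0.003  0.002] j7 2.05
```

Request:
move_arm(motion=[[[-0.0056, 0.0549, 0], [0, 0, 0], -1], [[-0.0056, 0.0549, 0], [0, 0, 0], -1], [[-0.0056, 0.0549, 0], [0, 0, 0], -1], [[-0.0056, 0.0549, 0], [0, 0, 0], -1], [[-0.0056, 0.0549, 0], [0, 0, 0], -1], [[-0.0056, 0.0549, 0], [0, 0, 0], -1], [[-0.0056, 0.0549, 0], [0, 0, 0], -1], [[-0.0056, 0.0549, 0], [0, 0, 0], -1], [[-0.0056, 0.0549, 0], [0, 0, 0], -1], [[-0.0056, 0.0549, 0], [0, 0, 0], -1], [[-0.0056, 0.0549, 0], [0, 0, 0], -1], [[-0.0056, 0.0549, 0], [0, 0, 0], -1]])

```text
clock: 38.0
position: [0.4956, 0.08, 0.1395]
ee_rot: [-0.079, 0.997, -0.0, -0.001]
ft_force: [0.3, -0.1, 0.5]
grip_width: 0.23
grasp_force: 24.7
```

Request:
move_arm(motion=[[[-0.0056, 0.0549, 0], [0, 0, 0], -1], [[-0.0056, 0.0549, 0], [0, 0, 0], -1], [[-0.0056, 0.0549, 0], [0, 0, 0], -1], [[-0.0056, 0.0549, 0], [0, 0, 0], -1], [[-0.0056, 0.0549, 0], [0, 0, 0], -1], [[0, 0, 0], [0, 0, 0], -1], [[0, 0, 0.04], [0, 0, 0], -1], [[0, 0, 0.04], [0, 0, 0], -1], [[0, 0, 0], [0, 0, 0], -1], [[0, 0, 0], [0, 0, 0], -1], [[0, 0, 0], [0, 0, 0], -1]])

```text
clock: 39.1
position: [0.4851, 0.2857, 0.0817]
ee_rot: [-0.079, 0.997, 0.0, 0.0]
ft_force: [-0.1, -0.2, -0.6]
grip_width: 0.229
grasp_force: 24.8
```

```bash
python3 -c "
from h import *
go(.485,.2857,.02,3.298)"
```

```text
t 39.1 pos [0.4851 0.2857 0.0817] yaw -2.983 tilt [0.0004 0.0008] shift units [ 0.0002 -0.0001  0.0822] turn [0.001 0.001 0.003] j7 0.76
```

Request:
move_arm(motion=[[[0, 0, 0.03], [0, 0, 0], -1], [[0, 0, 0.03], [0, 0, 0], -1], [[0, 0, 0.015], [0, 0, 0], -1], [[0, 0, 0.006], [0, 0, 0], -1], [[0, 0, 0], [0, 0, 0], -1], [[0, 0, 0.003], [0, 0, 0], -1], [[0, 0, 0.002], [0, 0, 0], -1], [[0, 0, 0], [0, 0, 0], -1], [[0, 0, 0], [0, 0, 0], -1]])

```text
clock: 40.0
position: [0.4846, 0.2854, 0.0161]
ee_rot: [-0.08, 0.997, 0.0, -0.0]
ft_force: [0.2, 0.7, 0.1]
grip_width: 0.23
grasp_force: 24.8
```

Request:
move_arm(motion=[[[0, 0, 0.0008], [0, 0, 0], -1], [[0, 0, 0], [0, 0, 0], -0.5], [[0, 0, 0], [0, 0, 0], -0.4], [[0, 0, 0], [0, 0, 0], -0.3], [[0, 0, 0], [0, 0, 0], -0.3], [[0, 0, 0], [0, 0, 0], -0.3], [[0, 0, -0.02], [0, 0, 0], -0.3], [[0, 0, -0.05], [0, 0, 0], -0.3], [[0, 0, -0.06], [0, 0, 0], -0.2], [[0, 0, -0.05], [0, 0, 0], -0.1], [[0, 0, 0], [0, 0, 0], 0], [[0, 0, 0], [0, 0, 0], 0]])

```text
clock: 41.2
position: [0.485, 0.2856, 0.1516]
ee_rot: [-0.08, 0.997, 0.0, 0.001]
ft_force: [0.7, 0.5, -0.5]
grip_width: 0.501
grasp_force: 0.0
```

```bash
python3 - <<'E'
from boat import *
from workcell import vision
go(.485,.2857,.15,3.298)
c=vision.camera("wrist")
for a in(0,-.055):
    p=patch(c,.4769-.155*a,.3385+.988*a,.055,.024,.017,.156)
    print(); print("\n".join(" ".join("%3d"%v for v in r) for r in p[::10,::6]))
E
```

```text
t 41.2 pos [0.485  0.2856 0.1516] yaw -2.982 tilt [0.0014 0.0003] shift units [-0.      0.0002  0.0021] turn [0.    0.002 0.004] j7 0.81

212 212 213 212 213 212 213 212 213 211 211 211 211 209 209 208
217 217 211 189 188 189 186 188 190 190 186 185 189 192 197 210
215 214 202 187 218 217 216 216 215 215 214 214 231 211 206 251
216 215 203 184 191 155 184 190 190 194 196 207 205 193 156 240
211 212 202 176 145 190 181 188 183 145 167 196 205 196 159 227
213 212 203 172 156 182 192 196 194 160 122 196 206 194 155 230
213 213 203 182 150 180 194 195 194 174 134 199 210 197 163 242
210 212 199 167 149 177 192 195 195 168 133 197 217 215 181 228
207 206 197 178 150 218 204 169 171 176 131 238 254 248 217 252
210 209 201 231 179 239 125 101  98 118 193 253 253 250 228 252
234 245 249 246 233 241 125  96  99 124 182 252 253 250 226 252
252 252 247 236 205 232 120 100 101 122 160 252 253 247 229 253
252 252 244 236 224 229 106 100 104 123 170 252 253 251 226 251
250 251 244 237 195 234 120 102 100 135 182 251 253 247 219 252
252 252 247 234 206 234 120  99 102 104 166 249 253 249 231 252
25
[... 1154 characters left out ...]
 252 251 211 253 226 113  99 100  94 185 142 246 218 149 150
253 252 252 218 252 237 138  98  98  99 204 222 250 253 232 232
251 251 251 216 252 237 135 100 101 101 195 219 249 252 226 241
252 252 252 217 251 236 138 101  99 102 186 211 249 251 231 244
252 252 252 219 252 237 180 112 108 128 209 219 251 253 227 242
252 252 251 217 251 232 205 232 236 236 224 214 250 252 234 245
250 250 250 218 250 238 162 214 228 227 167 210 248 251 231 242
249 249 248 218 249 240 209 128 121 127 190 237 249 250 228 237
249 249 249 219 248 249 246 243 244 244 245 248 249 251 241 245
250 250 249 216 213 212 214 214 214 215 215 220 228 229 232 248
234 219 238 245 244 243 244 242 240 240 245 250 249 249 250 253
```

Both boats lie parallel inside their pocket outlines, the block and stand looked right in the pictures, and the arm is clear.

```bash
python3 -c "
from workcell import order
print(order.hand_in())"
```

```text
the job is handed in; nothing more can be done
None
```

I placed both boats in the tray, both vials in the block and the crucible in its stand, then handed the job in at about 41 s; hand-in returned no verdict, and I checked the boats' final placing only from image brightness values because my picture allowance was used up.

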